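# Unmould replica seals, snap them on the rack and cover the mould

## Task

Lift the cast replica seals out of the open mould - there may be three or four - and hang each by its eye on a snap hook of its own on the rack: press the eye in past the sprung gate from the front so that the gate snaps shut behind it and the seal hangs free. When the mould is empty, lay its flat cover squarely on it, edge to edge.

Things in the scene. Friction and masses are not known exactly. Their poses are not given: they have to be found in the camera images.
- cast_0_center (a point): centre of the body of a brown resin replica seal (80 g): a block 64 mm long (x), 30 mm wide (y; the flanks are parallel over 44 mm, then 20 mm wide at both ends), 24 mm thick (z), both faces alike; a round eye stands out at its +x end, 108 mm long in all. It starts in a mould cavity, its upper 12 mm standing out of the mould's top
- cast_0_eye (a point): centre of that seal's eye, 52 mm from the body's centre along +x, in the middle plane of its thickness: a ring of round section 7 mm thick, 34 mm inside and 48 mm outside diameter; axes as the body's
- cast_1_center (a point): body centre of another such seal, same size and axes
- cast_1_eye (a point): centre of the eye of that seal
- cast_2_center (a point): body centre of another such seal, same size and axes
- cast_2_eye (a point): centre of the eye of that seal
- cast_3_center (a point): body centre of another such seal, same size and axes
- cast_3_eye (a point): centre of the eye of that seal
- mould: open grey casting mould, fixed, 134 mm (x) by 268 mm (y) by 20 mm high; origin at the centre of its underside, z up. Four cavities 12 mm deep, 64 mm apart along y (y = +96, +32, -32, -96 mm), each 2 mm clear round a seal; the seals' bodies are centred at x = -22 mm, z = 20 mm, eyes towards +x; a 26 mm core stands inside each eye, level with the mould's top
- cover_grip (a point): centre of the grip bar (14 mm in x, 80 mm in y, 24 mm high) on the mould's flat wooden cover, a board 134 mm (x) by 268 mm (y) by 8 mm, 0.3 kg, lying on the table behind the mould; 20 mm above the board's underside, over its centre, so 40 mm above the mould's underside when the cover is on
- cover: the cover: centre of the board's underside
- rack: fixed upright wooden board, 310 mm wide (y), 225 mm high, with four steel snap hooks 75 mm apart on its front, which faces -x. Origin at the foot of the front face, z up; only the hooks stand out in front, by 54 mm. Each hook is an upright loop of 8 mm round bar in the x-z plane
- hook_0 (a point): lowest inner point of a snap hook's bow, where an eye comes to hang, 130 mm above the table, 27 mm before the board; axes as the rack's (x into the board, z up). From here the nose is at x = -23 mm (19 to 27 with its thickness) and rises to z = 24 mm, the top bar is at z = 62 mm, the back bar at x = +20 mm. The mouth from nose to top bar is closed by the gate
- gate_0 (a joint): angle (rad) of hook_0's sprung gate, a 6 mm bar hinged at x = -16 mm, z = 58 mm from the hook's point, hanging to z = 12 mm behind the nose; 0 is shut and it grows as its lower end is pressed inward (+x), up to 0.85; it cannot open outward; pressing takes 1 to 4 N and it springs shut by itself
- hook_1 (a point): the same point of another snap hook on the rack
- gate_1 (a joint): the gate of hook_1, as gate_0
- hook_2 (a point): the same point of another snap hook on the rack
- gate_2 (a joint): the gate of hook_2, as gate_0
- hook_3 (a point): the same point of another snap hook on the rack
- gate_3 (a joint): the gate of hook_3, as gate_0
Things that resemble listed ones, but are neither listed nor needed, are in the scene too. What is shaped like the part that bears cast_1_center but purple or white is not meant.

How it is judged:
By the outcome, as a careful person would: the job done as asked, in the order asked, and still so for the second after the job is handed in, with the robot touching nothing.
Of cast_0, cast_1, cast_2, cast_3 only 3 to 4 are there at a start; the rules pass over those that are not, and their reading is None.
At some moment in a run one of cover may be knocked a few centimetres aside while the robot is not near it.
Once in a run the grip may slacken for a moment while it holds something.
It also fails if it takes over 208 s, if anything falls off the work surface, if the arm or the gripper's body presses on something with over 40 N, if the wrist force passes 120 N, or if a joint passes its speed limit or range.

## Robot

A 6-joint arm with a two-finger parallel gripper is mounted at the origin on a cart in front of the work surface, level with it; the furniture and walls round the work are solid. World frame = base frame: x ahead of the robot, y to its left, z up, the work surface at z = 0. Lengths are in mm, angles in rad, forces in N, time in s.
With the tool pointing down it reaches from about 350 to 725 mm from the base axis. Payload 4.3 kg.
Tool frame: the origin (TCP) lies at the centre of the arm's flange, where the gripper is bolted on; the fingertips stand 173 mm ahead of it and the grasp point (between the pads) lies 155 mm ahead of it; z points along the fingers, y is the direction in which the jaws open and shut (so a half turn about z gives the same grasp; the last joint's range is limited). The gripper opens to 85 mm and grips with 20 to 120 N. Pads are 22 mm wide; open, the fingers measure 114 mm over their backs; the gripper's body (76 mm by 85 mm) begins 54 mm behind the grasp point. The pads swing forward as they close: fully open they stand 13 mm farther back than shut.
Start: joints at [1.223, 0.377, 0.081, 1.274, 0, 1.46], TCP at [135.449, 558.839, 404.729] pointing down, gripper open.
Joint ranges: [-2.72, 2.72], [-0.84, 1.66], [-1.02, 1.22], [-1.77, 2.12], [-1.37, 1.28], [-3.14, 3.14]. Speed limits (rad/s): [2.57, 2.57, 3.14, 3.14, 3.14, 3.14].

## Interface

Orientations are given as a unit quaternion [x, y, z, w].
In Python, from bench import ctrl gives the robot as it stands.
- The arm moves only by the tool send_rows, never from a script. Its argument "plan" is text: rows parted by semicolons, each of 5 numbers parted by spaces: the opening, from -1 (shut) to 1 (fully open), then the shift along the world's x, y, z in units of 40 mm (1.0 is 40 mm), then the turn about the world's z in units of 5 degrees (1.0 is 5 degrees). A call has 1 to 12 rows; each row is the pose to reach, as a shift and turn from the pose commanded when the call began; what a row does not reach only later rows make up. A row lasts 1/12 s, in which the tool goes at most 41.7 mm and 7.16 degrees, less where a joint would pass 70% of its speed; a pose out of reach is approached as far as the arm can. A call with a gripper value outside its range is refused whole. The fingers move at their own pace and stop on an object; the grip force is fixed at half the most. Time passes only in rows, so rows that repeat a pose let the fingers close. It gives the time, the measured TCP pose, the force and the opening at its end, in the units of the state.
- ctrl.observe(): the state, without advancing time (a new reading comes with each control period).
- ctrl.grab_frame(name): name is "side" or "top" or "wrist"; returns the picture (480x640x3 uint8, red, green, blue); there is no depth.
- ctrl.camera_model(name): a dict with "intrinsics" (3x3 intrinsics, pixels), "rvec" (rotation vector, rad) and "tvec" (3), from world to camera coordinates, as OpenCV has them. Camera axes: x right, y down, z forward; pixel columns grow to the right and rows downward; lengths in mm; the calibration is good to about 2 mm. The wrist camera is an equidistant fisheye: a pixel r from the principal point sees the ray r / f radians off the axis. A picture is of the moment at which its call begins: read the wrist's pose just before it. camera_model takes no time and is no camera call; for the wrist camera it gives the pose at the moment of the call.
- ctrl.job_done(): hands the job in, once; it reports no verdict.
Trained networks look in the newest picture that a camera, given by its name, has taken for a name from the list of things; names that differ only in an ending like _2 or _b are one class to them, and where a whole thing is asked for, a point or a joint stands for the part that bears it (a point fixed in the world has none). Each returns a list of dicts, best first, with "score" (0 to 1); they miss things now and then, are a little off and sometimes report something else, mostly with a low value. They report only what shows in the picture. A call takes as long as a camera call. They do not tell look-alikes from the thing itself.
- ctrl.outline_of(camera, name): "mask" (480x640 bool, what is visible of it) and "box" ([left, top, right, bottom] in pixels, round what is visible of it).
The state is a dict: "time": time; "q": joint angles; "dq": joint speeds; "joint_torque": joint torques, N m; "position": TCP position; "eef_rot": TCP orientation; "force": force on the tool from outside, world axes, zero at the start; "wrist_torque": the same for the moment, N m; "finger_gap": finger opening in mm.
Only numpy, scipy, OpenCV 4.12 (cv2) and the standard library are available. Lean on these libraries where they do the work, as an engineer would, in place of code of your own. Each camera call takes 0.05 s, during which the arm holds its last target.

## Working session

There is one attempt and no reset: what is moved stays moved. The work goes in short steps, Python scripts to look and compute and a tool call to move; the robot and the scene stay as the last step left them, time stands still between calls to the robot, and variables do not carry over. Pictures are saved under pics/ and viewed, and the job is handed in when it is done.

Besides the shell and the picture viewer there is one more tool, called in YAML: its name, and indented under it one key for each argument. send_rows: Moves the arm, as the interface text tells. Its arguments: {"type":"object","properties":{"plan":{"type":"string"}},"required":["plan"]}

```bash
mkdir -p pics; ls; python3 - <<'E'
from bench import ctrl
import cv2
s=ctrl.observe(); print(s)
for n in ("side","top","wrist"):
    im=ctrl.grab_frame(n); cv2.imwrite(f"pics/a_{n}.png",im[:,:,::-1]); print(n,ctrl.camera_model(n))
E
```

```text
pics
{'time': 0.0, 'q': array([1.22270232e+00, 3.78068035e-01, 7.96623897e-02, 1.27440240e+00,
       9.27318861e-06, 1.46051438e+00]), 'dq': array([-3.48924341e-04, -1.09491631e-03, -9.01876677e-04, -1.78938501e-03,
        7.85268304e-05,  2.07560528e-04]), 'joint_torque': array([-2.50454814e-04, -4.63607025e+01,  2.69874215e+01,  2.10646290e-02,
       -3.03181296e-04,  1.57330575e-06]), 'position': array([135.33884428, 558.54396231, 403.77181682]), 'eef_rot': array([ 1.18625973e-01,  9.92938501e-01, -9.78501507e-04, -2.33032754e-04]), 'force': array([-0.8562489 ,  0.45761002,  0.05654708]), 'wrist_torque': array([0.03153502, 0.02566657, 0.02189499]), 'finger_gap': 85.4735104130259}
side {'intrinsics': array([[581.48520374,   0.        , 324.33102403],
       [  0.        , 581.48520374, 233.62891856],
       [  0.        ,   0.        ,   1.        ]]), 'rvec': array([ 1.98677481, -0.02350962,  0.02907914]), 'tvec': array([-620.49207516,  116.93753211, 1624.92904501])}
top {'intrinsics': array([[442.38038637,   0.        , 316.42329341],
       [  0.        , 442.38038637, 241.39456907],
       [  0.        ,   0.        ,   1.        ]]), 'rvec': array([ 2.15567598, -2.18824654,  0.11368547]), 'tvec': array([  27.36262597,  605.69150333, 1047.44692838])}
wrist {'intrinsics': array([[371.64829954,   0.        , 324.49419928],
       [  0.        , 371.64829954, 241.74223455],
       [  0.        ,   0.        ,   1.        ]]), 'rvec': array([-2.26671909, -1.78330347, -0.27661079]), 'tvec': array([-573.89833749,  -40.12205972,  379.25046112])}
```

View pics/a_side.png

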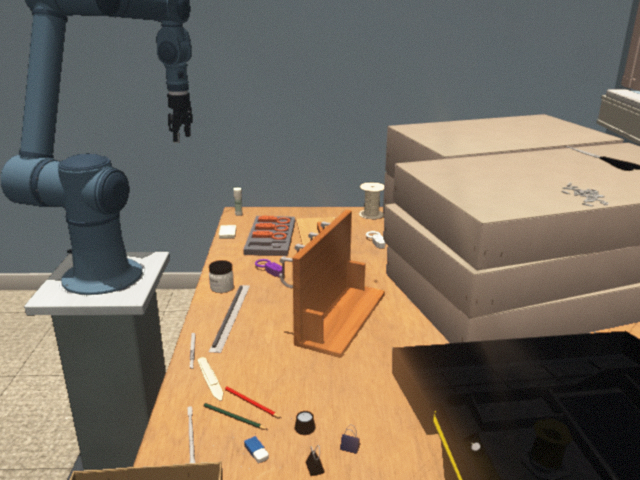

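View pics/a_top.png

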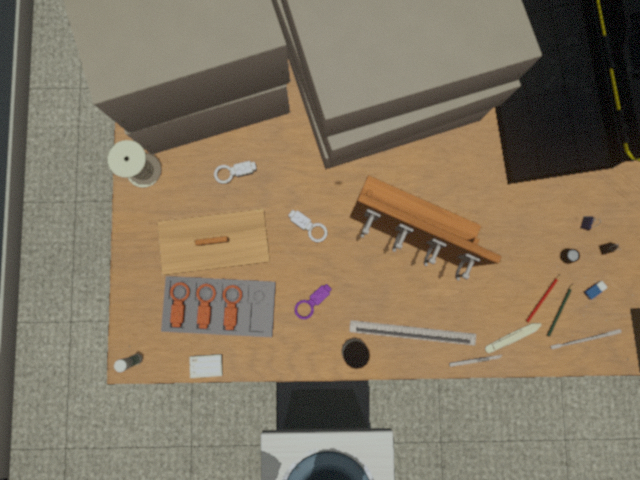

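View pics/a_wrist.png

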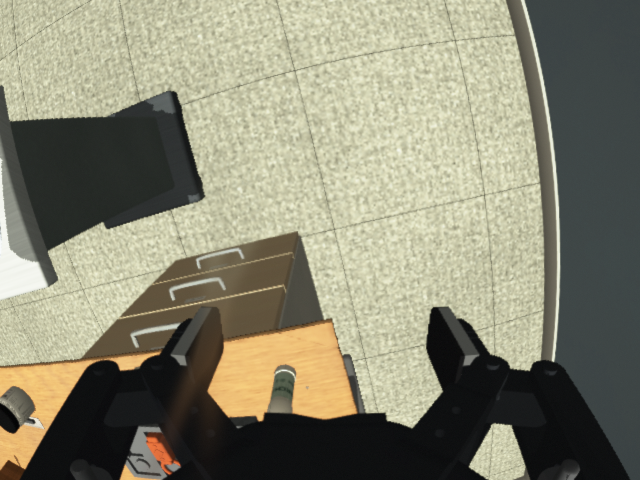

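The top view shows three seals in the mould (cavities near (178,305), (205,305) and (232,305)), with the fourth empty at (258,310). The cover is at (213,240), and the rack hooks run from (368,222) to (468,266). The white and purple seals are decoys.

```bash
cat > h.py <<'E'
import numpy as np, cv2
from bench import ctrl
def proj(cam,P,m=None):
    m=m or ctrl.camera_model(cam); K=m['intrinsics']
    P=np.atleast_2d(np.asarray(P,float)); R=cv2.Rodrigues(m['rvec'])[0]
    C=P@R.T+m['tvec']
    if cam=='wrist':
        r=np.hypot(C[:,0],C[:,1]); th=np.arctan2(r,C[:,2]); s=th/np.maximum(r,1e-9)
        x,y=C[:,0]*s,C[:,1]*s
    else: x,y=C[:,0]/C[:,2],C[:,1]/C[:,2]
    return np.c_[K[0,0]*x+K[0,2],K[1,1]*y+K[1,2]]
def ray(cam,uv,m=None):
    m=m or ctrl.camera_model(cam); K=m['intrinsics']; uv=np.atleast_2d(np.asarray(uv,float))
    x=(uv[:,0]-K[0,2])/K[0,0]; y=(uv[:,1]-K[1,2])/K[1,1]
    if cam=='wrist':
        t=np.hypot(x,y); s=np.sin(t)/np.maximum(t,1e-9); d=np.c_[x*s,y*s,np.cos(t)]
    else: d=np.c_[x,y,np.ones(len(x))]
    R=cv2.Rodrigues(m['rvec'])[0]
    return -R.T@m['tvec'], d@R
def onz(cam,uv,z,m=None):
    o,d=ray(cam,uv,m); t=(z-o[2])/d[:,2]; return o+d*t[:,None]
def grab(cam,fn=None):
    m=ctrl.camera_model(cam); im=ctrl.grab_frame(cam)
    if fn: cv2.imwrite('pics/'+fn,im[:,:,::-1])
    return im,m
E
python3 - <<'E'
from h import *
im,m=grab('top')
ov=im[:,:,::-1].copy()
for n,z in (('cast_0_center',20),('mould',20),('cover',8),('cover_grip',32),('rack',225),('hook_0',150)):
    try:
        for r in ctrl.outline_of('top',n):
            mk=r['mask'].astype(np.uint8); 
            c=max(cv2.findContours(mk,0,2)[0],key=cv2.contourArea); rc=cv2.minAreaRect(c)
            ctr=onz('top',[rc[0]],z,m)[0]
            bx=onz('top',cv2.boxPoints(rc),z,m)
            print(n,round(r['score'],2),r['box'],np.round(ctr,1), [np.round(np.linalg.norm(bx[i]-bx[i+1]),1) for i in (0,1)], np.round(np.degrees(np.arctan2(*(bx[1]-bx[0])[[1,0]])),1))
            cv2.drawContours(ov,[c],-1,(0,255,0),1)
    except Exception as e: print(n,e)
cv2.imwrite('pics/b.png',ov[120:400,90:550].repeat(1,0) if 0 else cv2.resize(ov[140:390,100:540],(792,450)))
E
```

```text
cast_0_center 0.69 [173.2, 282.8, 189.0, 330.5] [459.6 352.2  20. ] [np.float64(46.2), np.float64(105.7)] -90.9
cast_0_center 0.61 [346.8, 177.5, 501.2, 282.4] [ 623.4 -253.2   20. ] [np.float64(153.1), np.float64(385.2)] -25.3
mould 0.96 [161.3, 274.3, 272.9, 336.2] [453.6 258.8  20. ] [np.float64(135.9), np.float64(272.9)] -1.9
mould 0.54 [350.9, 175.9, 503.2, 279.8] [ 622.8 -254.    20. ] [np.float64(150.9), np.float64(385.1)] -25.4
cover 0.69 [156.4, 207.7, 268.5, 273.8] [610.6 276.1   8. ] [np.float64(269.9), np.float64(135.9)] -83.7
cover_grip 0.64 [161.4, 211.8, 271.6, 273.7] [610.1 270.4  32. ] [np.float64(264.3), np.float64(135.2)] -84.4
cover_grip 0.19 [160.9, 276.2, 276.4, 333.8] [453.3 255.6  32. ] [np.float64(132.3), np.float64(274.0)] -1.8
rack 0.87 [354.5, 175.5, 500.8, 277.0] [ 601.  -202.2  225. ] [np.float64(121.9), np.float64(311.3)] -25.0
rack 0.51 [160.9, 276.1, 275.4, 336.3] [461.3 214.3 225. ] [np.float64(108.5), np.float64(221.4)] -1.9
hook_0 0.73 [349.9, 175.9, 497.1, 279.6] [ 609.6 -220.9  150. ] [np.float64(134.8), np.float64(338.6)] -24.6
```

View pics/b.png

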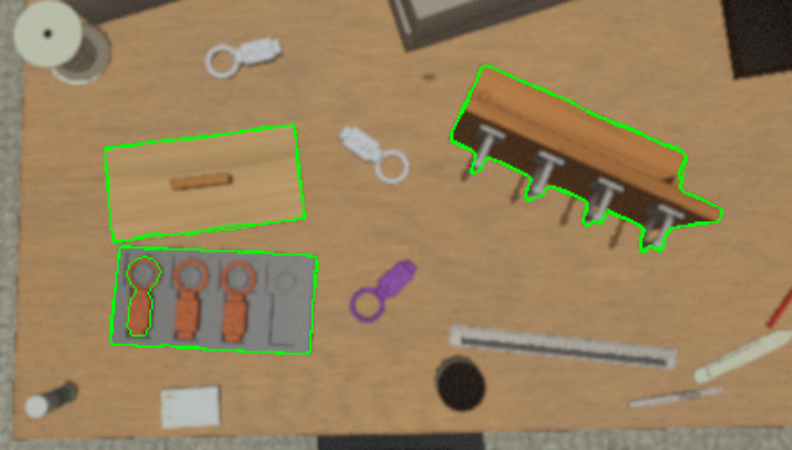

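```bash
python3 - <<'E'
from h import *
from scipy.spatial.transform import Rotation as Ro
s=ctrl.observe(); m=ctrl.camera_model('wrist'); R=cv2.Rodrigues(m['rvec'])[0]; T=Ro.from_quat(s['eef_rot']).as_matrix()
print(T.T@(-R.T@m['tvec']-s['position'])); print((R@T).T.round(3))
mt=ctrl.camera_model('top'); 
def pose(p,yaw,L):
    a=np.radians(yaw); L=np.asarray(L,float); return np.c_[p[0]+L[:,0]*np.cos(a)-L[:,1]*np.sin(a),p[1]+L[:,0]*np.sin(a)+L[:,1]*np.cos(a),L[:,2]]
im=cv2.imread('pics/a_top.png'); im=cv2.resize(im,None,fx=4,fy=4,interpolation=cv2.INTER_CUBIC)
L=[(sx*67,sy*134,20) for sx,sy in((1,1),(1,-1),(-1,-1),(-1,1))]
q=(proj('top',pose((453.6,258.8),-1.9,L),mt)*4+1.5).astype(int)
cv2.polylines(im,[q],True,(0,255,0),1)
for y in(96,32,-32,-96):
    for x,z in((-22,32),(30,23.5)):
        c=(proj('top',pose((453.6,258.8),-1.9,[(x,y,z)]),mt)*4+1.5).astype(int)[0]; cv2.circle(im,tuple(c),3,(0,255,0),1)
cv2.imwrite('pics/c_m.png',im[1080:1370,600:1140])
cv2.imwrite('pics/c_r.png',im[680:1180,1360:2040])
E
```

```text
[77.36555723 -0.20221498 31.49585398]
[[-0.    -0.952 -0.305]
 [ 1.    -0.    -0.   ]
 [ 0.    -0.305  0.952]]
```

View pics/c_m.png

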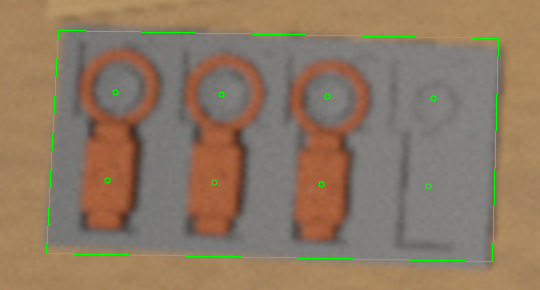

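View pics/c_r.png

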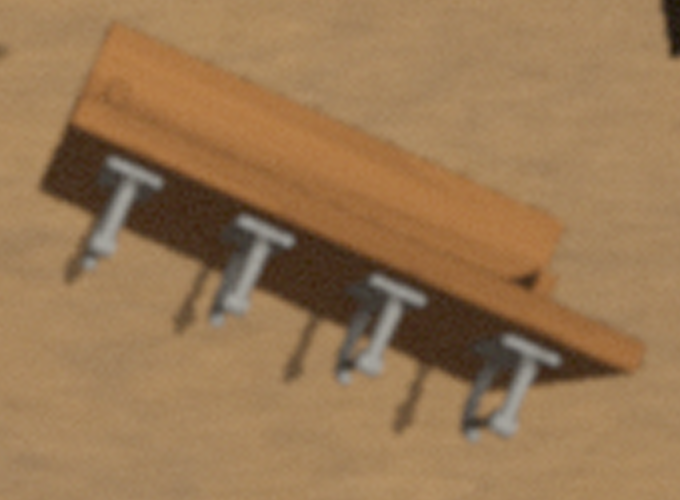

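```bash
cat >> h.py <<'E'
from scipy.optimize import least_squares
def pose(p,yaw,L):
    a=np.radians(yaw); L=np.atleast_2d(np.asarray(L,float)); return np.c_[p[0]+L[:,0]*np.cos(a)-L[:,1]*np.sin(a),p[1]+L[:,0]*np.sin(a)+L[:,1]*np.cos(a),L[:,2]]
E
python3 - <<'E'
from h import *
mt=ctrl.camera_model('top')
f=lambda x,y:((1360+x-1.5)/4,(680+y-1.5)/4)
uv=np.array([f(72,125),f(632,375),f(42,188)])
print(onz('top',uv[:2],225,mt).round(1),onz('top',uv[2:],0,mt).round(1))
L=[(0,155,225),(0,-155,225),(0,155,0)]
r=least_squares(lambda p:(proj('top',pose(p[:2],p[2],L),mt)-uv).ravel(),[600,-200,-25])
print(r.x,r.fun)
p=r.x
im=cv2.imread('pics/a_top.png'); im=cv2.resize(im,None,fx=4,fy=4,interpolation=cv2.INTER_CUBIC)
for y in (112.5,37.5,-37.5,-112.5):
    for l,c in (((-27,y,130),(0,0,255)),((-50,y,154),(255,0,0)),((-43,y,192),(0,255,0)),((-7,y,192),(0,255,255))):
        q=(proj('top',pose(p[:2],p[2],[l]),mt)[0]*4+1.5).astype(int); cv2.circle(im,tuple(q),3,c,-1)
cv2.imwrite('pics/c_r2.png',im[680:1180,1360:2040])
E
```

```text
[[ 667.2  -64.9  225. ]
 [ 537.2 -340.1  225. ]] [[670.6 -67.8   0. ]]
[ 602.64823551 -203.67947526  -25.57727063] [-0.54714419 -1.1433551   1.75076402  0.73184564 -1.53262678  0.41153339]
```

View pics/c_r2.png

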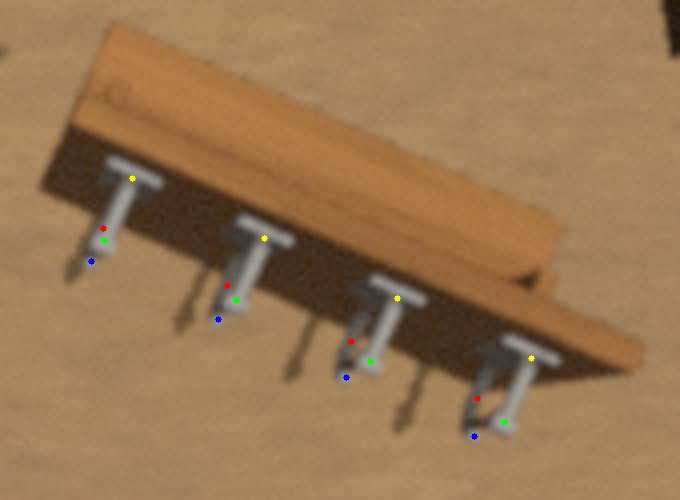

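Mould and rack poses fit well. All the projected hook points land on the hooks. I'll move over the mould and refine with the wrist camera.

send_rows:
  plan: "0.3 0.6 -0.55 0 0.2; 0.3 1.2 -1.1 0 0.4; 0.3 1.9 -1.7 0 0.6; 0.3 2.6 -2.3 0 0.8; 0.3 3.3 -3 -0.3 1; 0.3 4 -3.6 -0.6 1.3; 0.3 4.7 -4.2 -0.9 1.6; 0.3 5.4 -4.8 -1.2 1.8; 0.3 6 -5.4 -1.5 2; 0.3 6.6 -5.9 -1.7 2.2; 0.3 7.1 -6.4 -1.87 2.34; 0.3 7.4 -6.7 -1.87 2.34"

```text
time: 1.5
position: [432.9, 288.6, 328.5]
eef_rot: [0.018, 1.0, -0.001, -0.001]
force: [-0.5, 0.7, 0.6]
finger_gap: 55.2
```

send_rows:
  plan: "0.3 0 0 0 0; 0.3 0 0 0 0; 0.3 0 0 0 0"

```text
time: 1.75
position: [431.1, 291.2, 330.1]
eef_rot: [0.017, 1.0, 0.0, -0.0]
force: [-0.5, 0.4, 0.6]
finger_gap: 55.7
```

```bash
python3 - <<'E'
from h import *
s=ctrl.observe(); print({k:np.round(s[k],3) for k in('time','position','eef_rot','finger_gap','force','q')})
im,m=grab('wrist','d.png')
for n,z in (('cast_0_center',32),('mould',20)):
    for r in ctrl.outline_of('wrist',n): print(n,round(r['score'],2),r['box'])
P=[];
for y in(96,32,-32,-96):
    P+=[(-22,y,32),(30,y,23.5)]
q=proj('wrist',pose((453.6,258.8),-1.9,P),m)
L=[(sx*67,sy*134,20) for sx,sy in((1,1),(1,-1),(-1,-1),(-1,1))]
o=im[:,:,::-1].copy()
for a in q: cv2.circle(o,tuple(a.astype(int)),3,(0,255,0),1)
for a in proj('wrist',pose((453.6,258.8),-1.9,L),m): cv2.circle(o,tuple(a.astype(int)),3,(255,0,0),-1)
cv2.imwrite('pics/d2.png',o)
E
```

```text
{'time': np.float64(1.75), 'position': array([431.103, 291.184, 330.105]), 'eef_rot': array([ 0.017,  1.   ,  0.   , -0.   ]), 'finger_gap': np.float64(55.714), 'force': array([-0.468,  0.422,  0.623]), 'q': array([ 4.720e-01,  3.020e-01, -2.240e-01,  1.045e+00,  1.000e-03,
        5.050e-01])}
cast_0_center 0.95 [368.9, 193.5, 430.1, 319.2]
mould 0.81 [125.7, 172.6, 455.1, 333.5]
```

View pics/d2.png

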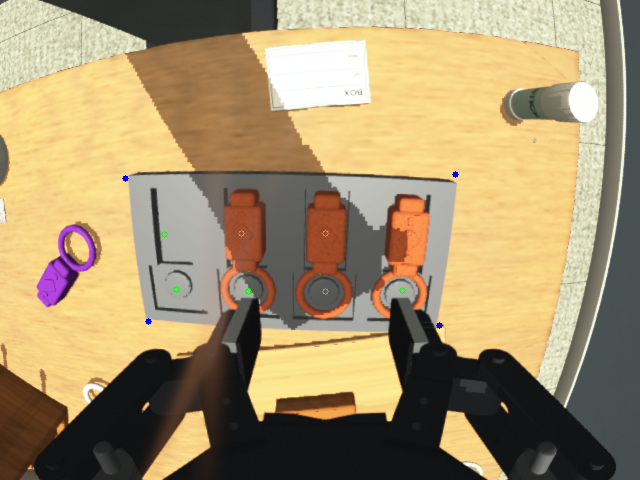

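```bash
python3 - <<'E'
from h import *
m=ctrl.camera_model('wrist'); im=cv2.imread('pics/d.png'); hsv=cv2.cvtColor(im,cv2.COLOR_BGR2HSV)
mk=((hsv[:,:,0]<14)&(hsv[:,:,1]>150)).astype(np.uint8); mk[:180]=0; mk[330:]=0
o=cv2.bitwise_and(im,im,mask=mk); cv2.imwrite('pics/d3.png',cv2.resize(o[150:350,100:500],(800,400)))
# unwarp to metric plane z=32: 2px/mm, x 360..500, y 180..400
xs=np.arange(370,520,.5); ys=np.arange(400,180,-.5)
X,Y=np.meshgrid(xs[::-1],ys,indexing='ij'); P=np.c_[X.ravel(),Y.ravel(),np.full(X.size,32)]
q=proj('wrist',P,m).astype(np.float32).reshape(X.shape+(2,))
u=cv2.remap(im,q[...,0],q[...,1],cv2.INTER_LINEAR); cv2.imwrite('pics/d4.png',u)
h=cv2.cvtColor(u,cv2.COLOR_BGR2HSV); k=((h[:,:,0]<14)&(h[:,:,1]>150))
for yc in (355,291,227):
    c=(ys>yc-22)&(ys<yc+22)
    r=[]
    for i,x in enumerate(xs[::-1]):
        if 412<x<452:
            w=np.where(k[i]&c)[0]
            if len(w)>40: r.append((x,(ys[w[0]]+ys[w[-1]])/2,ys[w[0]]-ys[w[-1]]))
    r=np.array(r); print(yc,len(r),np.median(r,0),np.polyfit(r[:,0],r[:,1],1)[0]*57.3)
E
```

```text
355 79 [432.   353.75  31.  ] -1.922088607594921
291 79 [432.   292.25  28.5 ] -3.442463485881197
227 79 [432.   230.75  30.  ] -4.432101996105201
```

View pics/d4.png

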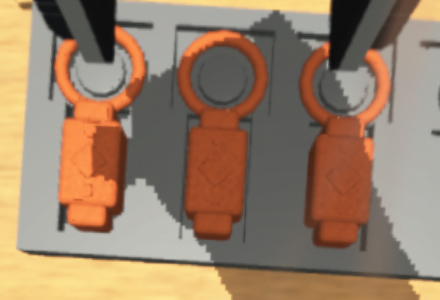

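The wrist view confirms the fit: bodies at about (245,233), (326,233) and (408,233), with the empty cavity at (165,235). I'll descend on the middle seal.

send_rows:
  plan: "0.13 0 0 -0.5 0; 0.13 0.02 0.02 -1 0; 0.13 0.03 0.02 -1.5 0; 0.13 0.03 0.02 -2 0; 0.13 0.03 0.02 -2.4 0; 0.13 0.03 0.02 -2.8 0; 0.13 0.03 0.02 -3.1 0; 0.13 0.03 0.02 -3.3 0; 0.13 0.03 0.02 -3.35 0; 0.13 0.03 0.02 -3.4 0; 0.13 0.03 0.02 -3.4 0"

```text
time: 2.82
position: [432.7, 292.0, 194.3]
eef_rot: [0.017, 1.0, 0.0, 0.0]
force: [0.6, 0.2, 0.1]
finger_gap: 48.8
```

```bash
python3 - <<'E'
from h import *
s=ctrl.observe(); print({k:np.round(s[k],3) for k in('time','position','finger_gap','force')})
grab('wrist','e.png');grab('side','e_s.png')
E
```

```text
{'time': np.float64(2.817), 'position': array([432.701, 292.01 , 194.275]), 'finger_gap': np.float64(48.789), 'force': array([0.606, 0.229, 0.145])}
```

View pics/e.png

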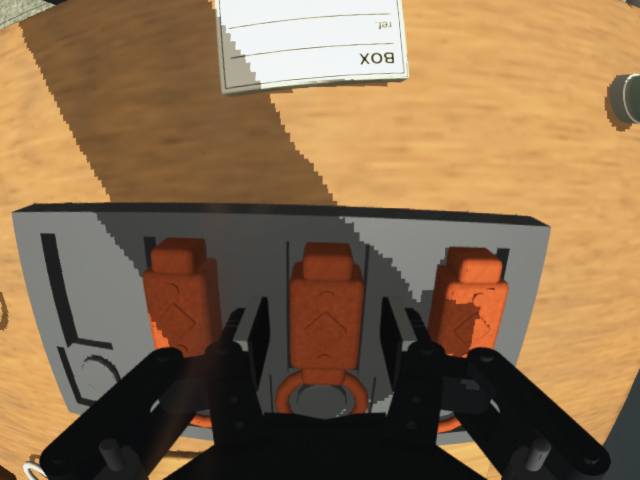

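send_rows:
  plan: "-0.5 0 0 0 0; -0.6 0 0 0 0; -0.6 0 0 0 0; -0.6 0 0 0 0; -0.6 0 0 0 0; -0.6 0 0 0 0; -0.6 0 0 0 0; -0.6 0 0 0 0"

```text
time: 3.58
position: [433.2, 291.9, 195.0]
eef_rot: [0.017, 1.0, 0.001, 0.001]
force: [-1.6, 0.4, 6.4]
finger_gap: 28.3
```

send_rows:
  plan: "-0.8 0 0 0.1 0; -0.8 0 0 0.2 0; -0.8 0 0 0.4 0; -0.8 0 0 0.7 0; -0.8 0 0 1.1 0; -0.8 0 0 1.5 0; -0.8 0 0 2 0; -0.8 0 0 2.5 0; -0.8 0 0 3 0; -0.8 0 0 3.4 0; -0.8 0 0 3.6 0; -0.8 0 0 3.6 0"

```text
time: 4.58
position: [433.3, 292.0, 340.3]
eef_rot: [0.017, 1.0, 0.001, 0.002]
force: [0.9, 0.2, -0.9]
finger_gap: 28.1
```

```bash
python3 - <<'E'
from h import *
s=ctrl.observe(); print({k:np.round(s[k],3) for k in('time','position','eef_rot','finger_gap','force','q')})
grab('wrist','f.png');grab('side','f_s.png')
p=(602.65,-203.68);yaw=-25.58
for y in (112.5,37.5,-37.5,-112.5):
    print(y,'hook',pose(p,yaw,[(-27,y,130)])[0].round(1),'bodyC@xe=-23',pose(p,yaw,[(-27-75,y,130)])[0].round(1),'standoff',pose(p,yaw,[(-27-75-60,y,130)])[0].round(1))
E
```

```text
{'time': np.float64(4.583), 'position': array([433.348, 291.974, 340.269]), 'eef_rot': array([0.017, 1.   , 0.001, 0.002]), 'finger_gap': np.float64(28.143), 'force': array([ 0.942,  0.209, -0.944]), 'q': array([ 0.471,  0.298, -0.202,  1.067,  0.   ,  0.505])}
112.5 hook [626.9 -90.5 130. ] bodyC@xe=-23 [559.2 -58.2 130. ] standoff [505.1 -32.3 130. ]
37.5 hook [ 594.5 -158.2  130. ] bodyC@xe=-23 [ 526.8 -125.8  130. ] standoff [472.7 -99.9 130. ]
-37.5 hook [ 562.1 -225.8  130. ] bodyC@xe=-23 [ 494.5 -193.5  130. ] standoff [ 440.3 -167.6  130. ]
-112.5 hook [ 529.7 -293.5  130. ] bodyC@xe=-23 [ 462.1 -261.1  130. ] standoff [ 408.  -235.2  130. ]
```

View pics/f.png

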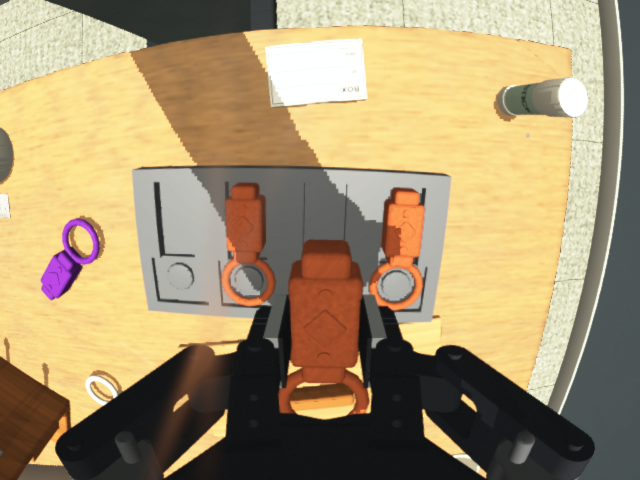

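View pics/f_s.png

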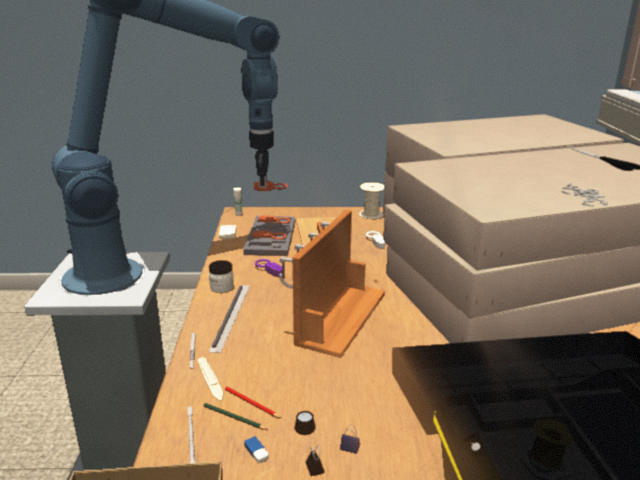

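send_rows:
  plan: "-0.8 0 -0.3 0 0; -0.8 0 -0.8 0 -0.3; -0.8 0 -1.5 0 -0.7; -0.8 0 -2.3 0 -1.1; -0.8 0 -3.1 0 -1.5; -0.8 0 -3.9 0 -1.9; -0.8 0 -4.7 0 -2.3; -0.8 0 -5.5 0 -2.7; -0.8 0.02 -6.3 0 -3.1; -0.8 0.04 -7.1 0 -3.5; -0.8 0.06 -7.9 0 -3.9; -0.8 0.08 -8.5 0 -4.2"

```text
time: 5.68
position: [434.6, -50.8, 336.7]
eef_rot: [0.2, 0.98, -0.0, -0.001]
force: [0.2, -0.4, -1.1]
finger_gap: 27.9
```

send_rows:
  plan: "-0.8 0.02 -0.8 0 -0.2; -0.8 0.05 -1.5 0 -0.35; -0.8 0.08 -2.1 0 -0.5; -0.8 0.1 -2.6 0 -0.52; -0.8 0.1 -2.9 0 -0.52; -0.8 0.1 -3 0 -0.52; -0.8 0.1 -3 0 -0.52; -0.8 0.1 -3 0 -0.52"

```text
time: 6.35
position: [439.4, -167.7, 337.4]
eef_rot: [0.221, 0.975, 0.001, -0.001]
force: [0.8, 0.1, -0.4]
finger_gap: 28.2
```

```bash
cat >> h.py <<'E'
RP=(602.65,-203.68); RY=-25.58
def hooklines(y):
    S=[(-7,192),(-45,192),(-43,192)]; 
    bow=[(-50,154)]+[(-28.5-21.5*np.cos(t),147.5-21.5*np.sin(t)) for t in np.linspace(0,np.pi,9)]+[(-7,192)]+[(-48,192)]
    return [(a,y,b) for a,b in bow]
def draw(cam,im,m,p=None,yaw=None):
    o=im[:,:,::-1].copy(); p=p or RP; yaw=RY if yaw is None else yaw
    for y in (112.5,37.5,-37.5,-112.5):
        q=proj(cam,pose(p,yaw,hooklines(y)),m).astype(int); cv2.polylines(o,[q],False,(0,255,0),1)
    q=proj(cam,pose(p,yaw,[(0,155,0),(0,155,225),(0,-155,225),(0,-155,0)]),m).astype(int); cv2.polylines(o,[q],False,(255,255,0),1)
    return o
E
python3 - <<'E'
from h import *
s=ctrl.observe(); print({k:np.round(s[k],3) for k in('time','position','eef_rot','finger_gap','force')})
im,m=grab('wrist'); cv2.imwrite('pics/g.png',draw('wrist',im,m))
im,m=grab('top'); o=draw('top',im,m); cv2.imwrite('pics/g_t.png',cv2.resize(o[150:330,280:520],(800,600),interpolation=cv2.INTER_CUBIC))
im,m=grab('side'); o=draw('side',im,m); cv2.imwrite('pics/g_s.png',cv2.resize(o[130:370,200:440],(600,600),interpolation=cv2.INTER_CUBIC))
E
```

```text
{'time': np.float64(6.35), 'position': array([ 439.373, -167.723,  337.417]), 'eef_rot': array([ 0.221,  0.975,  0.001, -0.001]), 'finger_gap': np.float64(28.194), 'force': array([ 0.824,  0.109, -0.372])}
```

View pics/g.png

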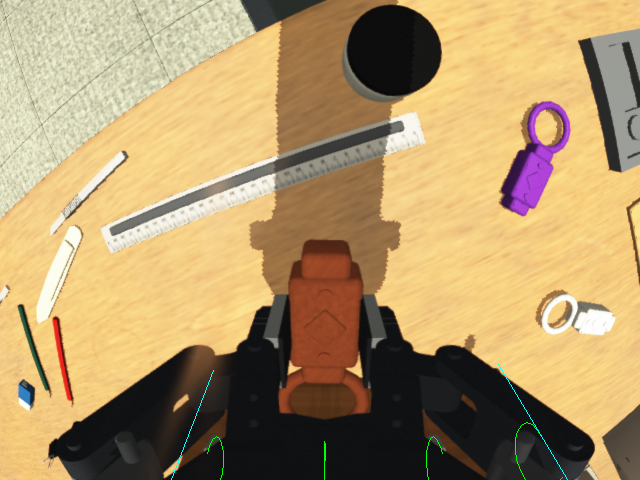

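View pics/g_t.png

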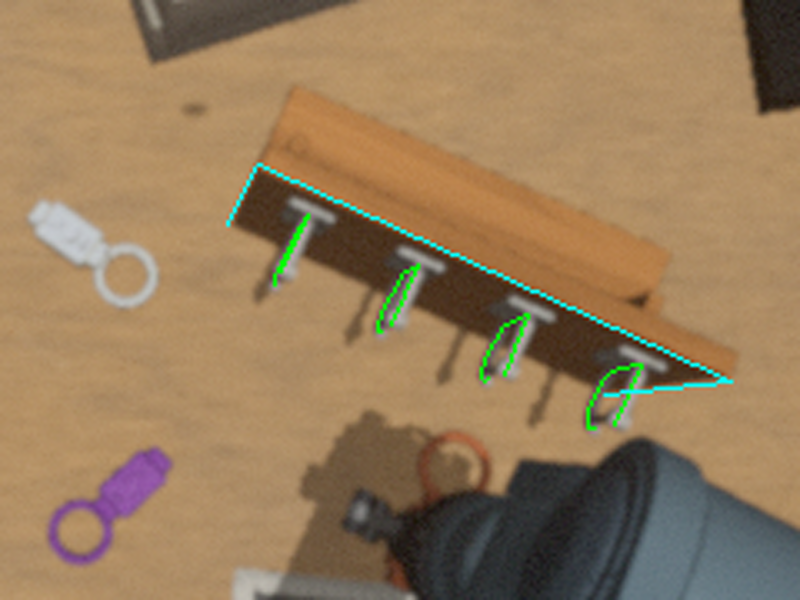

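View pics/g_s.png

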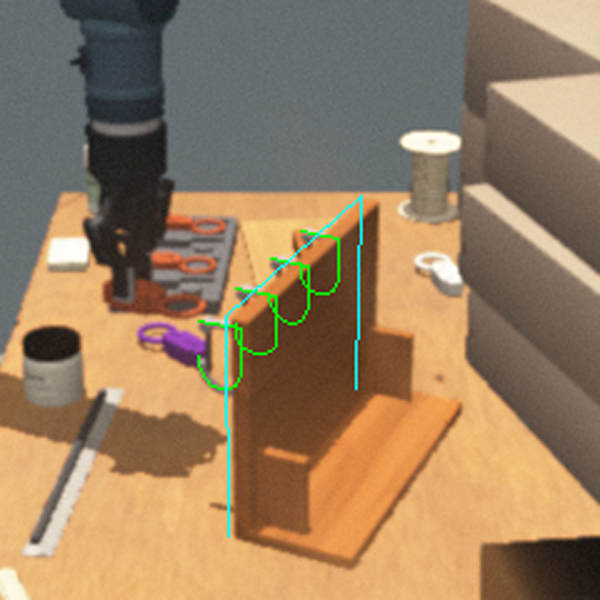

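```bash
python3 - <<'E'
from h import *
im=cv2.imread('pics/f_s.png'); cv2.imwrite('pics/h1.png',cv2.resize(im[200:300,270:370],(800,800),interpolation=cv2.INTER_CUBIC)[:600])
im=cv2.imread('pics/f_s.png'); cv2.imwrite('pics/h2.png',cv2.resize(draw('side',im[:,:,::-1],ctrl.camera_model('side'))[200:300,270:370],(800,800),interpolation=cv2.INTER_CUBIC)[:600])
E
```

```text
(no output)
```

View pics/h1.png

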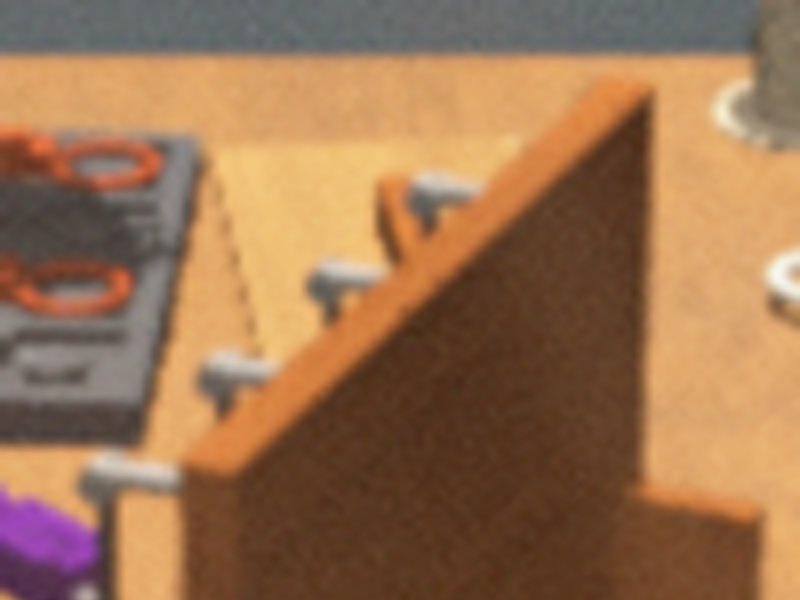

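View pics/h2.png

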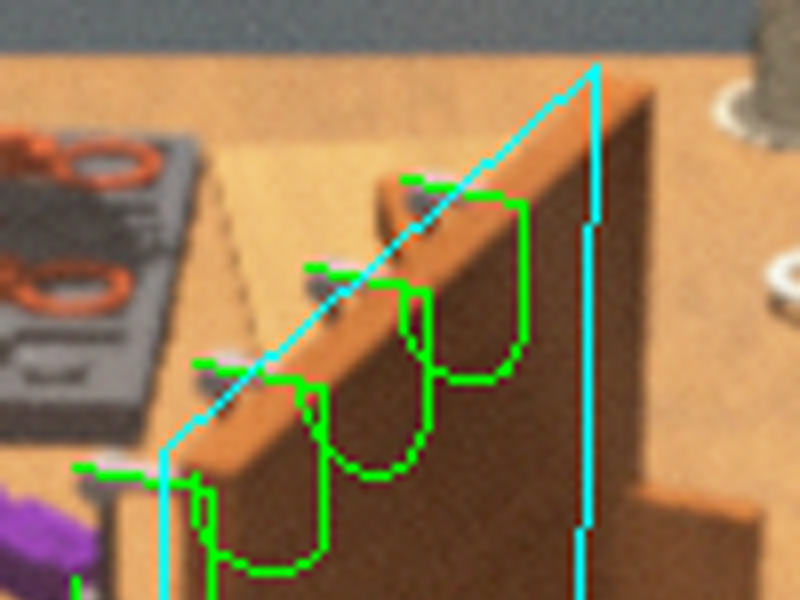

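```bash
python3 - <<'E'
from h import *
mt=ctrl.camera_model('top'); ms=ctrl.camera_model('side')
ft=lambda x,y:((1360+x-1.5)/4,(680+y-1.5)/4)
fs=lambda x,y:(270+(x-3.5)/8,200+(y-3.5)/8)
Y=(112.5,37.5,-37.5,-112.5)
T=[((0,155,225),ft(72,125)),((0,-155,225),ft(632,374)),((0,155,0),ft(42,188))]
T+=[((-43,y,192),ft(*q)) for y,q in zip(Y,((104,243),(236,302),(371,364),(503,424)))]
T+=[((-50,y,154),ft(*q)) for y,q in zip(Y,((91,262),(217,320),(345,378),(473,436)))]
S=[((0,-155,225),fs(187,465)),((0,155,225),fs(603,82))]
S+=[((-43,y,192),fs(*q)) for y,q in zip(Y,((432,193),(332,280),(222,374),(108,478)))]
def f(p,full=False):
    a=proj('top',pose(p[:2],p[2],[t[0] for t in T]),mt)+p[3:5]-[t[1] for t in T]
    b=proj('side',pose(p[:2],p[2],[t[0] for t in S]),ms)+p[5:7]-[t[1] for t in S]
    if full: print(a.round(2)); print(b.round(2))
    return np.r_[a.ravel(),b.ravel(),p[3:7]*1.0*3]
for w in (0,1):
    r=least_squares(f,[602,-203,-25,0,0,0,0],loss='soft_l1'); 
print(r.x.round(2)); f(r.x,True)
E
```

```text
[ 6.0324e+02 -2.0362e+02 -2.5320e+01 -8.0000e-02  2.3000e-01  2.7000e-01
  4.3000e-01]
[[-0.8  -0.89]
 [ 1.76  0.6 ]
 [-1.75  0.66]
 [ 0.01 -0.36]
 [ 0.16 -0.21]
 [-0.23 -0.71]
 [ 0.35 -0.62]
 [-0.06  0.04]
 [ 0.29 -0.12]
 [ 0.33 -0.2 ]
 [ 0.57 -0.19]]
[[-1.87 -0.89]
 [ 0.17 -1.13]
 [-0.5  -0.12]
 [-0.3  -0.25]
 [ 0.01 -0.26]
 [-0.48 -0.39]]
```

```bash
python3 - <<'E'
from h import *
mt=ctrl.camera_model('top')
e=onz('top',[(280+(453-1)/3.333,150+(467-1)/3.333)],162.6,mt)[0]; print(e)
s=ctrl.observe()['position']; d=e[:2]-s[:2]; a=np.radians(-25.5); print(d@[np.cos(a),np.sin(a)],d@[-np.sin(a),np.cos(a)])
E
```

```text
[ 486.75176168 -189.17959672  162.6       ]
51.88171762164306 0.5151988493352447
```

send_rows:
  plan: "-0.8 0.2 -0.095 0 0; -0.8 0.4 -0.19 0 0; -0.8 0.6 -0.285 0 0; -0.8 0.8 -0.38 0 0; -0.8 0.95 -0.45 0 0; -0.8 1.1 -0.52 0 0; -0.8 1.25 -0.59 0 0; -0.8 1.39 -0.66 0 0; -0.8 1.39 -0.66 0 0; -0.8 1.39 -0.66 0 0"

```text
time: 7.33
position: [495.4, -194.9, 337.1]
eef_rot: [0.221, 0.975, 0.0, -0.001]
force: [-1.2, 1.3, -3.5]
finger_gap: 28.0
```

```bash
cat >> h.py <<'E'
RP=(603.24,-203.62); RY=-25.32
def view(tag):
    s=ctrl.observe(); print({k:np.round(s[k],2) for k in('time','position','eef_rot','finger_gap','force','wrist_torque')})
    im,m=grab('top'); a=cv2.resize(im[160:310,300:500,::-1],(400,300),interpolation=cv2.INTER_CUBIC)
    im,m=grab('side'); b=cv2.resize(im[150:350,200:400,::-1],(300,300),interpolation=cv2.INTER_CUBIC)
    cv2.imwrite('pics/'+tag+'.png',np.hstack([a,b]))
E
python3 -c "
from h import *
view('i')"
```

```text
{'time': np.float64(7.33), 'position': array([ 495.45, -194.88,  337.15]), 'eef_rot': array([ 0.22,  0.98,  0.  , -0.  ]), 'finger_gap': np.float64(27.99), 'force': array([-1.21,  1.34, -3.52]), 'wrist_torque': array([ 0.11,  0.51, -0.11])}
```

View pics/i.png

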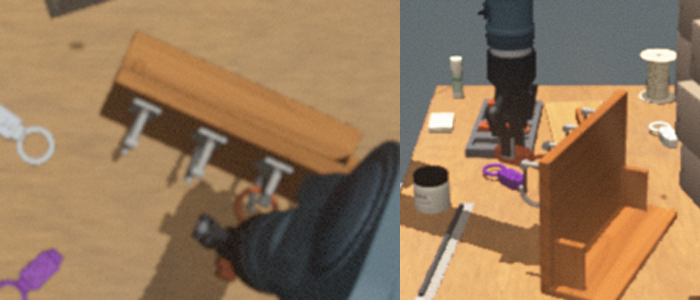

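send_rows:
  plan: "-0.8 0 0 -0.1 0; -0.8 0 0 -0.2 0; -0.8 0 0 -0.3 0; -0.8 0 0 -0.4 0; -0.8 0 0 -0.5 0; -0.8 0 0 -0.6 0; -0.8 0 0 -0.66 0; -0.8 0 0 -0.66 0; -0.8 0 0 -0.66 0"

```text
time: 8.18
position: [495.8, -194.9, 311.7]
eef_rot: [0.221, 0.975, -0.0, 0.0]
force: [0.0, 0.7, -1.2]
finger_gap: 28.0
```

```bash
python3 -c "
from h import *
view('j')"
```

```text
{'time': np.float64(8.18), 'position': array([ 495.79, -194.88,  311.68]), 'eef_rot': array([ 0.22,  0.98, -0.  ,  0.  ]), 'finger_gap': np.float64(28.03), 'force': array([ 0.02,  0.66, -1.25]), 'wrist_torque': array([ 0.06,  0.02, -0.03])}
```

View pics/j.png

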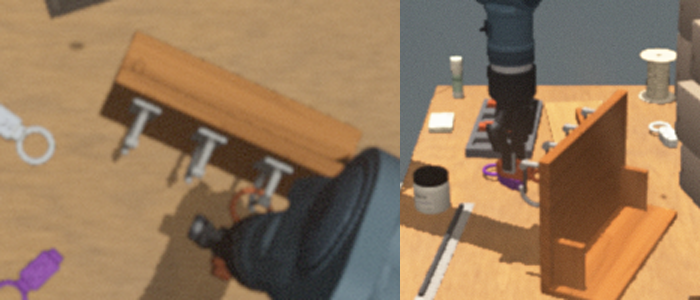

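send_rows:
  plan: "-0.8 0 0 -0.04 0; -0.8 0 0 -0.04 0; 0.1 0 0 -0.04 0; 0.3 0 0 -0.04 0; 0.3 0 0 -0.04 0; 0.3 0 0 -0.04 0; 0.3 0 0 -0.04 0; 0.3 0 0 -0.04 0; 0.3 0 0 -0.04 0; 0.3 0 0 -0.04 0"

```text
time: 9.12
position: [495.5, -194.7, 309.9]
eef_rot: [0.221, 0.975, 0.0, 0.0]
force: [-0.1, 0.1, 0.3]
finger_gap: 55.5
```

send_rows:
  plan: "0.3 0 0 0.2 0; 0.3 -0.1 0.05 0.5 0; 0.3 -0.3 0.15 0.9 0; 0.3 -0.6 0.3 1.3 0; 0.3 -0.9 0.6 1.6 0; 0.3 -1.2 1.2 1.8 0.4; 0.3 -1.4 1.9 1.8 0.8; 0.3 -1.4 2.7 1.8 1.2; 0.3 -1.4 3.5 1.8 1.6; 0.3 -1.4 4.2 1.8 2; 0.3 -1.4 4.6 1.8 2.4; 0.3 -1.4 4.8 1.8 2.6"

```text
time: 10.12
position: [439.1, -0.9, 382.7]
eef_rot: [0.107, 0.994, 0.0, 0.0]
force: [-0.2, 0.3, 0.2]
finger_gap: 55.7
```

```bash
python3 -c "
from h import *
view('k')
im,m=grab('top'); cv2.imwrite('pics/k2.png',cv2.resize(im[170:290,340:500,::-1],(800,600),interpolation=cv2.INTER_CUBIC))"
```

```text
{'time': np.float64(10.12), 'position': array([439.12,  -0.88, 382.66]), 'eef_rot': array([0.11, 0.99, 0.  , 0.  ]), 'finger_gap': np.float64(55.67), 'force': array([-0.19,  0.32,  0.19]), 'wrist_torque': array([ 0.01, -0.05, -0.04])}
```

View pics/k.png

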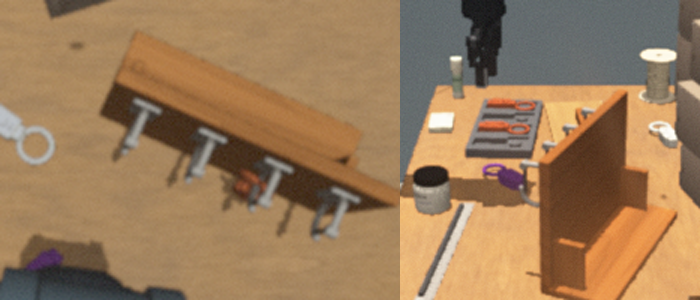

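View pics/k2.png

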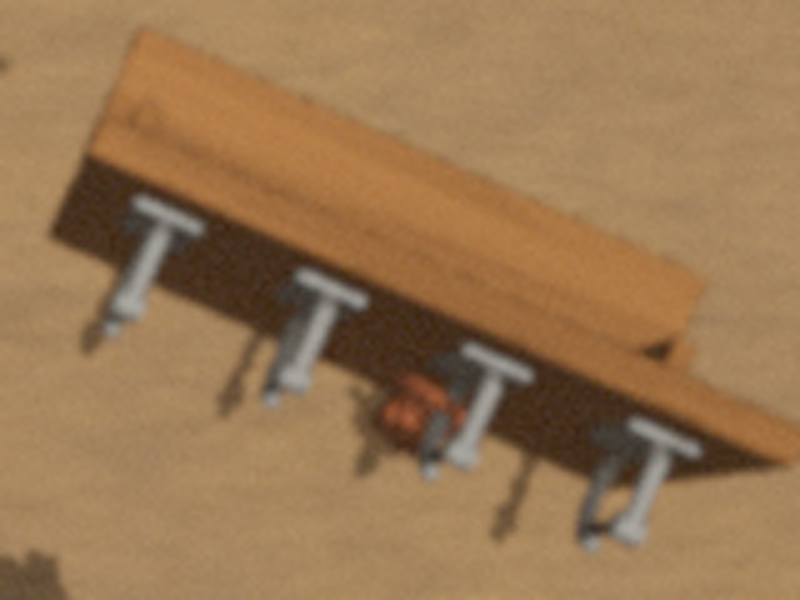

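Seal 1 hangs below hook 2 at about (425,410) in the zoomed crop. Next is the seal in cavity y=-32.

send_rows:
  plan: "0.15 0 0.5 0 0.2; 0.15 -0.05 1.2 0 0.5; 0.15 -0.1 2 -0.2 0.9; 0.15 -0.15 2.8 -0.5 1.3; 0.15 -0.2 3.6 -0.8 1.6; 0.15 -0.2 4.4 -1.1 1.9; 0.15 -0.2 5 -1.3 2.12; 0.15 -0.2 5.5 -1.4 2.12; 0.15 -0.2 5.72 -1.4 2.12; 0.15 -0.2 5.72 -1.4 2.12; 0.15 -0.2 5.72 -1.4 2.12"

```text
time: 11.18
position: [432.1, 225.2, 326.2]
eef_rot: [0.017, 1.0, -0.0, 0.0]
force: [-0.3, -0.4, 0.4]
finger_gap: 48.7
```

```bash
cat >> h.py <<'E'
def meas(yc,fn):
    s=ctrl.observe(); print({k:np.round(s[k],3) for k in('time','position','eef_rot','finger_gap')})
    m=ctrl.camera_model('wrist'); im=ctrl.grab_frame('wrist')[:,:,::-1].copy()
    xs=np.arange(380,520,.5)[::-1]; ys=np.arange(yc+55,yc-55,-.5)
    X,Y=np.meshgrid(xs,ys,indexing='ij'); P=np.c_[X.ravel(),Y.ravel(),np.full(X.size,32)]
    q=proj('wrist',P,m).astype(np.float32).reshape(X.shape+(2,))
    u=cv2.remap(im,q[...,0],q[...,1],cv2.INTER_LINEAR)
    h=cv2.cvtColor(u,cv2.COLOR_BGR2HSV); k=((h[:,:,0]<14)&(h[:,:,1]>150)); c=abs(ys-yc)<24
    r=[]
    for i,x in enumerate(xs):
        w=np.where(k[i]&c)[0]
        if 415<x<450 and len(w)>40: r.append((x,(ys[w[0]]+ys[w[-1]])/2,ys[w[0]]-ys[w[-1]]))
    r=np.array(r); print(np.median(r,0),np.polyfit(r[:,0],r[:,1],1)[0]*57.3)
    rows=np.where((k&c[None,:]).sum(1)>25)[0]; print('x ends',xs[rows[-1]])
    cv2.imwrite('pics/'+fn,cv2.resize(u,None,fx=2,fy=2))
E
python3 -c "
from h import *
meas(228,'l.png')"
```

```text
{'time': np.float64(11.183), 'position': array([432.055, 225.225, 326.228]), 'eef_rot': array([ 0.017,  1.   , -0.   ,  0.   ]), 'finger_gap': np.float64(48.662)}
[432.5  227.75  28.5 ] -3.7997625137010873
x ends 397.5
```

View pics/l.png

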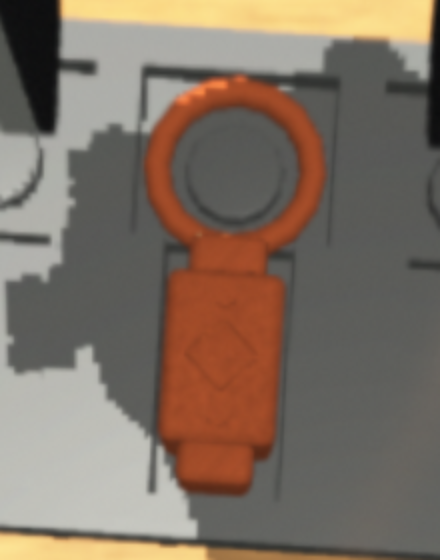

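send_rows:
  plan: "0.13 0 0.03 -0.5 0; 0.13 -0.03 0.06 -1 0; 0.13 -0.03 0.06 -1.5 0; 0.13 -0.03 0.06 -2 0; 0.13 -0.03 0.06 -2.4 0; 0.13 -0.03 0.06 -2.8 0; 0.13 -0.03 0.06 -3.05 0; 0.13 -0.03 0.06 -3.2 0; 0.13 -0.03 0.06 -3.26 0; 0.13 -0.03 0.06 -3.28 0; 0.13 -0.03 0.06 -3.28 0; 0.13 -0.03 0.06 -3.28 0"

```text
time: 12.23
position: [430.8, 228.4, 195.5]
eef_rot: [0.017, 1.0, 0.0, 0.001]
force: [0.3, -0.4, 0.3]
finger_gap: 48.2
```

send_rows:
  plan: "-0.5 0 0 0 0; -0.8 0 0 0 0; -0.8 0 0 0 0; -0.8 0 0 0 0; -0.8 0 0 0 0; -0.8 0 0 0 0; -0.8 0 0 0 0; -0.8 0 0 0 0"

```text
time: 12.9
position: [430.7, 228.6, 195.8]
eef_rot: [0.017, 1.0, 0.0, 0.001]
force: [-1.6, 0.2, 5.9]
finger_gap: 28.1
```

send_rows:
  plan: "-0.8 0 0 0.1 0; -0.8 0 0 0.2 0; -0.8 0 0 0.4 0; -0.8 0 0 0.7 0; -0.8 0 0 1.1 0; -0.8 0 0 1.5 0; -0.8 0 0 2 0; -0.8 0 0 2.5 0; -0.8 0 0 3 0; -0.8 0 0 3.4 0; -0.8 0 0 3.6 0; -0.8 0 0 3.6 0"

```text
time: 13.9
position: [431.0, 228.8, 341.1]
eef_rot: [0.017, 1.0, 0.001, 0.002]
force: [0.8, -0.3, -1.5]
finger_gap: 28.1
```

```bash
python3 - <<'E'
from h import *
s=ctrl.observe(); print({k:np.round(s[k],3) for k in('time','position','eef_rot','finger_gap','force')})
grab('wrist','n.png')
p=s['position']
for y in (112.5,37.5): 
    t=pose(RP,RY,[(-27-136.5,y,0)])[0]; print(y,(t[:2]-p[:2]),(t[:2]-p[:2])/40)
E
```

```text
{'time': np.float64(13.9), 'position': array([431.005, 228.759, 341.068]), 'eef_rot': array([0.017, 1.   , 0.001, 0.002]), 'finger_gap': np.float64(28.095), 'force': array([ 0.814, -0.281, -1.464])}
112.5 [  72.55527185 -260.76201853] [ 1.8138818  -6.51905046]
37.5 [  40.47976522 -328.55701742] [ 1.01199413 -8.21392544]
```

View pics/n.png

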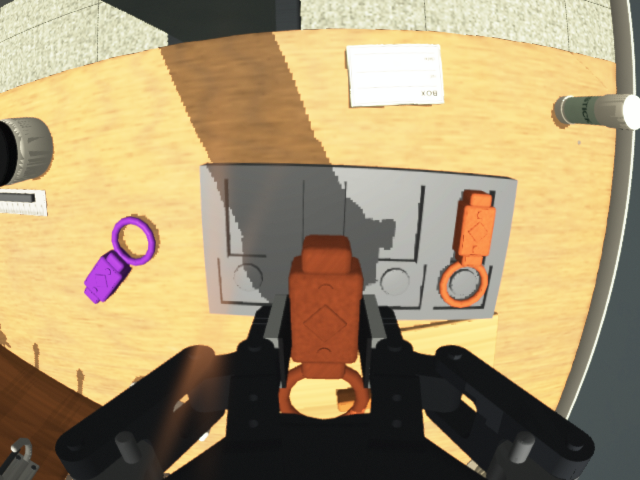

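send_rows:
  plan: "-0.8 0 -0.3 0 0; -0.8 0 -0.8 0 -0.3; -0.8 0.1 -1.5 0 -0.7; -0.8 0.2 -2.3 0 -1.1; -0.8 0.3 -3.1 0 -1.5; -0.8 0.4 -3.9 0 -1.9; -0.8 0.5 -4.7 0 -2.4; -0.8 0.6 -5.5 0 -2.9; -0.8 0.7 -6.3 0 -3.5; -0.8 0.8 -7 -0.05 -4; -0.8 0.9 -7.6 -0.05 -4.4; -0.8 1.01 -8 -0.05 -4.68"

```text
time: 14.95
position: [469.5, -94.2, 335.1]
eef_rot: [0.221, 0.975, -0.0, -0.002]
force: [0.6, -0.5, -0.6]
finger_gap: 28.3
```

send_rows:
  plan: "-0.8 0 -0.15 0 0; -0.8 0 -0.2 0 0; -0.8 0 -0.21 0 0; -0.8 0 -0.21 0 0; -0.8 0 -0.21 0 0"

```text
time: 15.37
position: [470.3, -99.0, 336.5]
eef_rot: [0.218, 0.976, 0.0, -0.0]
force: [0.5, 0.0, 0.1]
finger_gap: 28.3
```

```bash
cat >> h.py <<'E'
def stand(hy,tag):
    s=ctrl.observe(); p=s['position']; print({k:np.round(s[k],3) for k in('time','position','eef_rot','finger_gap','force')})
    q=s['eef_rot']; yaw=-2*np.degrees(np.arctan2(q[0],q[1])); print('yaw',yaw)
    h=pose(RP,RY,[(-27,hy,130)])[0]; a=np.radians(RY); ex=np.array([np.cos(a),np.sin(a)]); ey=np.array([-np.sin(a),np.cos(a)])
    d=p[:2]-h[:2]; xr=d@ex; yr=d@ey; print('tcp rel hook',xr,yr,'adv needed to xe=-23:',-75-xr,'world units',(( -75-xr)*ex-yr*ey)/40)
    im,m=grab('top'); cv2.imwrite('pics/'+tag+'.png',cv2.resize(im[160:310,300:500,::-1],(800,600),interpolation=cv2.INTER_CUBIC))
def eyechk(u,v,z):
    s=ctrl.observe(); e=onz('top',[(300+(u-1.5)/4,160+(v-1.5)/4)],z)[0]; q=s['eef_rot']; a=-2*np.arctan2(q[0],q[1]); d=e[:2]-s['position'][:2]
    print(d@[np.cos(a),np.sin(a)],d@[-np.sin(a),np.cos(a)])
E
python3 -c "
from h import *
stand(37.5,'o')"
```

```text
{'time': np.float64(15.367), 'position': array([470.261, -98.997, 336.483]), 'eef_rot': array([ 0.218,  0.976,  0.   , -0.   ]), 'finger_gap': np.float64(28.266), 'force': array([0.488, 0.005, 0.143])}
yaw -25.23022532028496
tcp rel hook -137.949038260467 0.20034047632904464 adv needed to xe=-23: 62.949038260467006 world units [ 1.42040132 -0.67756813]
```

View pics/o.png

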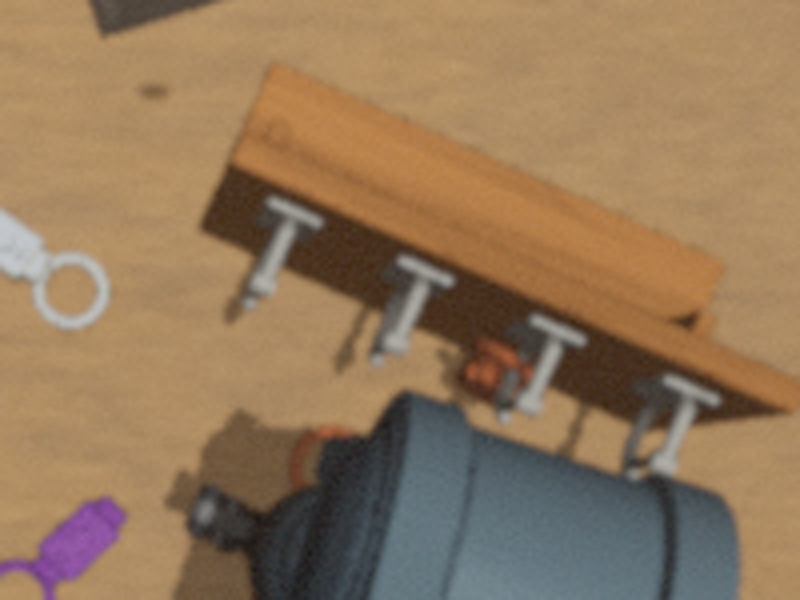

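```bash
python3 - <<'E'
from h import *
s=ctrl.observe();p=s['position']
t=np.linspace(0,6.28,60); a=-25.2
c=pose(p[:2],a,np.c_[52+24*np.cos(t),24*np.sin(t),np.full(60,160.7)])
q=(proj('top',c)-[300,160])*4+1.5
im=cv2.imread('pics/o.png'); cv2.polylines(im,[q.astype(int)],True,(0,255,0),1); cv2.imwrite('pics/o2.png',im[380:560,220:440].repeat(3,0).repeat(3,1))
E
```

```text
(no output)
```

View pics/o2.png

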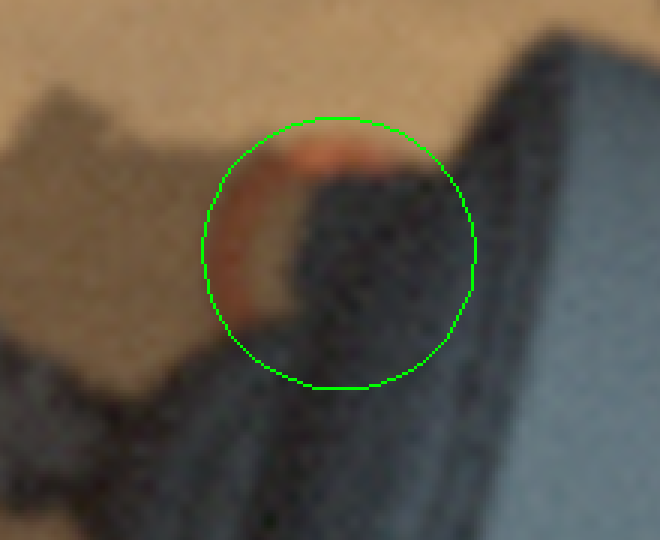

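send_rows:
  plan: "-0.8 0.2 -0.095 0.06 0; -0.8 0.4 -0.19 0.06 0; -0.8 0.6 -0.285 0.06 0; -0.8 0.8 -0.38 0.06 0; -0.8 0.95 -0.45 0.06 0; -0.8 1.1 -0.52 0.06 0; -0.8 1.25 -0.6 0.06 0; -0.8 1.38 -0.66 0.06 0; -0.8 1.46 -0.7 0.06 0; -0.8 1.46 -0.7 0.06 0; -0.8 1.46 -0.7 0.06 0"

```text
time: 16.33
position: [528.9, -128.0, 338.4]
eef_rot: [0.219, 0.976, 0.0, -0.001]
force: [-1.6, -0.1, -4.3]
finger_gap: 28.0
```

send_rows:
  plan: "-0.8 0 0 -0.1 0; -0.8 0 0 -0.2 0; -0.8 0 0 -0.3 0; -0.8 0 0 -0.4 0; -0.8 0 0 -0.5 0; -0.8 0 0 -0.6 0; -0.8 0 0 -0.67 0; -0.8 0 0 -0.67 0; -0.8 0 0 -0.67 0"

```text
time: 17.08
position: [529.4, -128.1, 312.5]
eef_rot: [0.219, 0.976, 0.0, 0.0]
force: [-0.1, 0.5, 0.4]
finger_gap: 28.4
```

```bash
python3 -c "
from h import *
view('p');stand(37.5,'p2')"
```

```text
{'time': np.float64(17.08), 'position': array([ 529.4 , -128.09,  312.45]), 'eef_rot': array([0.22, 0.98, 0.  , 0.  ]), 'finger_gap': np.float64(28.37), 'force': array([-0.09,  0.47,  0.37]), 'wrist_torque': array([-0.01,  0.04,  0.03])}
{'time': np.float64(17.183), 'position': array([ 529.38 , -128.089,  312.707]), 'eef_rot': array([ 0.219,  0.976, -0.   ,  0.001]), 'finger_gap': np.float64(27.974), 'force': array([ 0.382,  0.916, -0.381])}
yaw -25.325408964524932
tcp rel hook -72.06744520764538 -0.8132299547379908 adv needed to xe=-23: -2.9325547923546225 world units [-0.05757593  0.04973203]
```

View pics/p2.png

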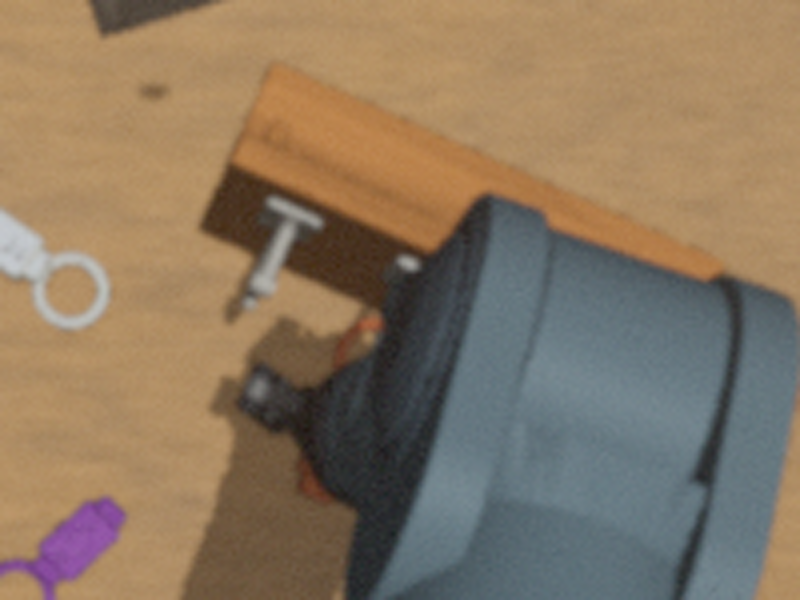

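send_rows:
  plan: "-0.8 0 0 -0.05 0; -0.8 0 0 -0.05 0; 0.1 0 0 -0.05 0; 0.3 0 0 -0.05 0; 0.3 0 0 -0.05 0; 0.3 0 0 -0.05 0; 0.3 0 0 -0.05 0; 0.3 0 0 -0.05 0; 0.3 0 0 -0.05 0; 0.3 0 0 -0.05 0"

```text
time: 18.07
position: [529.1, -127.9, 310.3]
eef_rot: [0.219, 0.976, 0.0, 0.0]
force: [-0.4, 0.0, 0.3]
finger_gap: 55.3
```

send_rows:
  plan: "0.3 0 0 0.2 0; 0.3 -0.1 0.05 0.5 0; 0.3 -0.3 0.15 0.9 0; 0.3 -0.6 0.3 1.3 0; 0.3 -0.9 0.6 1.6 0; 0.3 -1.2 1.2 1.8 0.4; 0.3 -1.5 1.9 1.8 0.8; 0.3 -1.7 2.7 1.8 1.3; 0.3 -1.9 3.5 1.8 1.9; 0.3 -2.1 4.3 1.8 2.5; 0.3 -2.3 5.1 1.8 3.1; 0.3 -2.4 5.9 1.8 3.7"

```text
time: 19.07
position: [431.9, 109.4, 383.2]
eef_rot: [0.058, 0.998, 0.0, 0.0]
force: [-0.4, 0.2, 0.8]
finger_gap: 55.5
```

```bash
python3 -c "
from h import *
view('q');stand(37.5,'q2')"
```

```text
{'time': np.float64(19.07), 'position': array([431.92, 109.39, 383.16]), 'eef_rot': array([0.06, 1.  , 0.  , 0.  ]), 'finger_gap': np.float64(55.48), 'force': array([-0.44,  0.2 ,  0.79]), 'wrist_torque': array([-0.01, -0.07, -0.02])}
{'time': np.float64(19.167), 'position': array([432.045, 111.311, 383.125]), 'eef_rot': array([0.056, 0.998, 0.001, 0.   ]), 'finger_gap': np.float64(55.543), 'force': array([0.888, 0.194, 0.265])}
yaw -6.431471905301073
tcp rel hook -262.43680092917344 173.96117448391553 adv needed to xe=-23: 187.43680092917344 world units [ 2.37579497 -5.93527599]
```

View pics/q2.png

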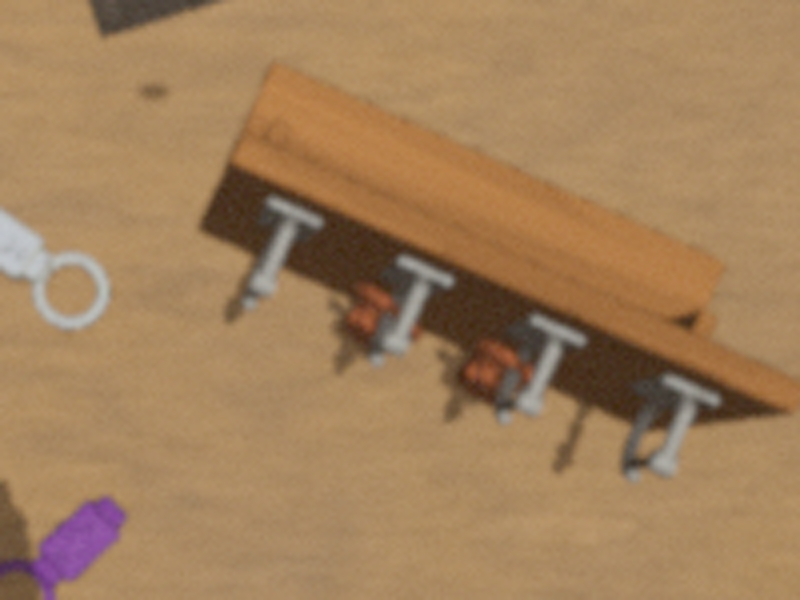

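View pics/q.png

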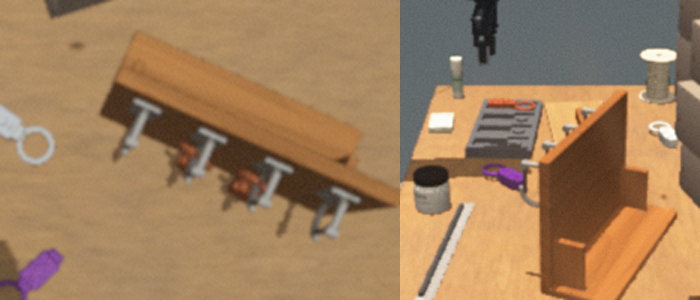

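Two seals are hanging, at about (375,315) and (495,370). Now the third.

send_rows:
  plan: "0.15 0 0.5 0 0.2; 0.15 0 1.2 -0.1 0.5; 0.15 0 2 -0.3 0.8; 0.15 0 2.8 -0.5 0.98; 0.15 0.05 3.6 -0.8 0.98; 0.15 0.08 4.4 -1.1 0.98; 0.15 0.08 5.1 -1.3 0.98; 0.15 0.08 5.7 -1.35 0.98; 0.15 0.08 6.1 -1.35 0.98; 0.15 0.08 6.1 -1.35 0.98; 0.15 0.08 6.1 -1.35 0.98; 0.15 0.08 6.1 -1.35 0.98"

```text
time: 20.22
position: [436.8, 350.8, 328.5]
eef_rot: [0.018, 1.0, -0.0, 0.0]
force: [0.2, -0.6, -0.1]
finger_gap: 49.0
```

```bash
python3 -c "
from h import *
meas(356,'r.png')"
```

```text
{'time': np.float64(20.217), 'position': array([436.828, 350.839, 328.493]), 'eef_rot': array([ 0.018,  1.   , -0.   ,  0.   ]), 'finger_gap': np.float64(49.034)}
[432.5  356.25  28.5 ] -2.881748264523238
x ends 405.5
```

View pics/r.png

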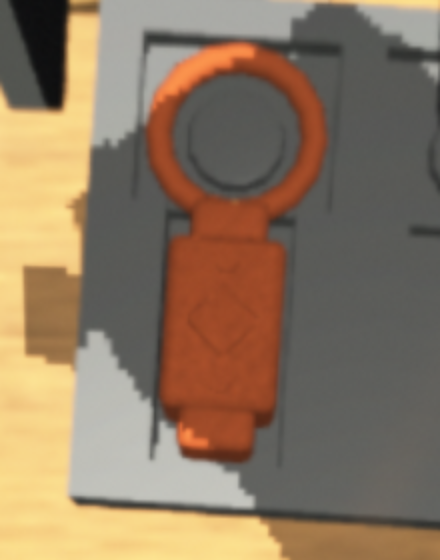

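send_rows:
  plan: "0.15 0 0.1 0 0; 0.15 0 0.1 0 0; 0.15 0 0.1 0 0; 0.15 0 0.1 0 0"

```text
time: 20.6
position: [436.3, 355.7, 328.5]
eef_rot: [0.017, 1.0, 0.0, 0.0]
force: [0.4, -0.7, 0.2]
finger_gap: 49.3
```

```bash
python3 -c "
from h import *
meas(356,'s.png')
im,m=grab('wrist','s_w.png')
im,m=grab('top','s_t.png')"
```

```text
{'time': np.float64(20.6), 'position': array([436.341, 355.696, 328.469]), 'eef_rot': array([0.017, 1.   , 0.   , 0.   ]), 'finger_gap': np.float64(49.325)}
[432.5  356.25  28.5 ] -3.2397424187065997
x ends 405.5
```

View pics/s.png

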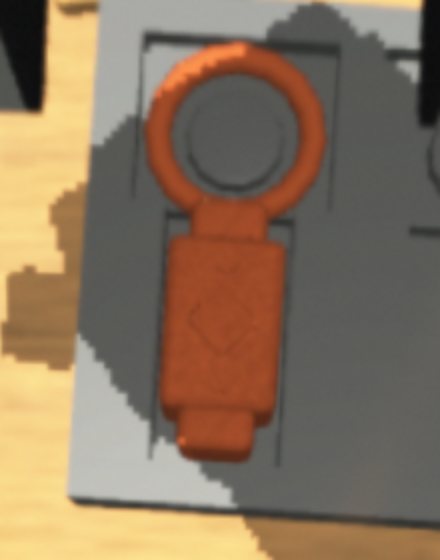

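View pics/s_w.png

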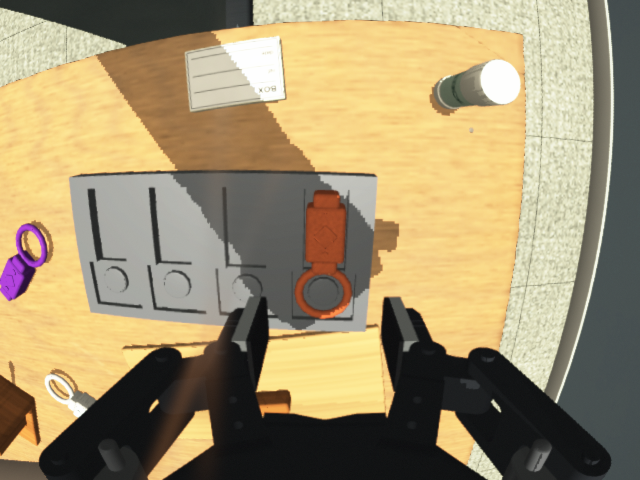

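send_rows:
  plan: "0.13 0 0 -0.5 0; 0.13 0.05 0 -1 -0.2; 0.13 0.05 0 -1.5 -0.2; 0.13 0.05 0 -2 -0.2; 0.13 0.05 0 -2.4 -0.2; 0.13 0.05 0 -2.8 -0.2; 0.13 0.05 0 -3.05 -0.2; 0.13 0.05 0 -3.2 -0.2; 0.13 0.05 0 -3.28 -0.2; 0.13 0.05 0 -3.32 -0.2; 0.13 0.05 0 -3.32 -0.2; 0.13 0.05 0 -3.32 -0.2"

```text
time: 21.75
position: [438.7, 356.3, 196.4]
eef_rot: [0.026, 1.0, 0.001, 0.001]
force: [0.1, -1.0, 0.3]
finger_gap: 48.2
```

send_rows:
  plan: "-0.5 0 0 0 0; -0.8 0 0 0 0; -0.8 0 0 0 0; -0.8 0 0 0 0; -0.8 0 0 0 0; -0.8 0 0 0 0; -0.8 0 0 0 0; -0.8 0 0 0 0"

```text
time: 22.42
position: [438.7, 356.4, 196.6]
eef_rot: [0.026, 1.0, 0.001, 0.001]
force: [-0.8, -0.9, 5.6]
finger_gap: 28.1
```

send_rows:
  plan: "-0.8 0 0 0.1 0; -0.8 0 0 0.2 0; -0.8 0 0 0.4 0; -0.8 0 0 0.7 0; -0.8 0 0 1.1 0; -0.8 0 0 1.5 0; -0.8 0 0 2 0; -0.8 0 0 2.5 0; -0.8 0 0 3 0; -0.8 0 0 3.4 0; -0.8 0 0 3.6 0; -0.8 0 0 3.6 0"

```text
time: 23.42
position: [438.9, 356.5, 342.0]
eef_rot: [0.026, 1.0, 0.001, 0.002]
force: [0.2, 0.3, -0.1]
finger_gap: 28.2
```

```bash
python3 - <<'E'
from h import *
s=ctrl.observe(); print({k:np.round(s[k],3) for k in('time','position','eef_rot','finger_gap','force')})
grab('wrist','t.png')
p=s['position']
t=pose(RP,RY,[(-27-136.5,112.5,0)])[0]; print((t[:2]-p[:2])/40)
E
```

```text
{'time': np.float64(23.417), 'position': array([438.902, 356.45 , 341.956]), 'eef_rot': array([0.026, 1.   , 0.001, 0.002]), 'finger_gap': np.float64(28.194), 'force': array([ 0.173,  0.317, -0.095])}
[ 1.6164612 -9.7113258]
```

View pics/t.png

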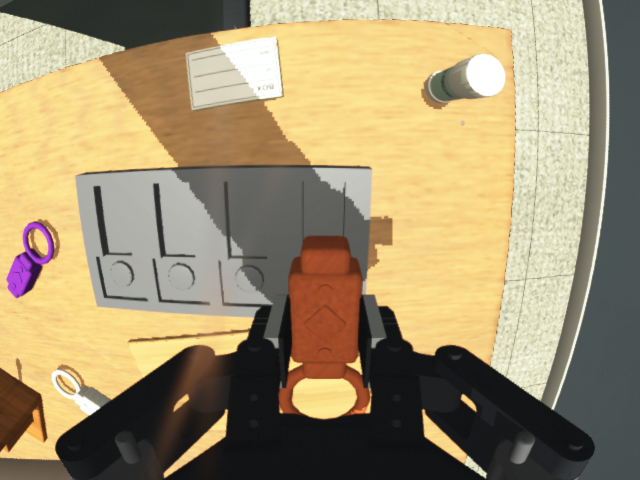

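send_rows:
  plan: "-0.8 0 -0.3 0 0; -0.8 0 -0.8 0 -0.3; -0.8 0 -1.5 0 -0.7; -0.8 0 -2.3 0 -1.1; -0.8 0.1 -3.1 0 -1.5; -0.8 0.3 -3.9 0 -1.9; -0.8 0.5 -4.7 0 -2.3; -0.8 0.7 -5.5 0 -2.7; -0.8 0.9 -6.3 0 -3.1; -0.8 1.1 -7.1 0 -3.5; -0.8 1.3 -7.8 0 -3.9; -0.8 1.4 -8.4 0 -4.2"

```text
time: 24.47
position: [493.6, 17.4, 338.0]
eef_rot: [0.209, 0.978, -0.0, -0.001]
force: [0.8, 0.9, -1.1]
finger_gap: 27.9
```

send_rows:
  plan: "-0.8 0.1 -0.6 0 -0.15; -0.8 0.18 -1 0 -0.27; -0.8 0.22 -1.2 0 -0.27; -0.8 0.22 -1.31 0 -0.27; -0.8 0.22 -1.31 0 -0.27; -0.8 0.22 -1.31 0 -0.27; -0.8 0.22 -1.31 0 -0.27"

```text
time: 25.05
position: [502.7, -31.5, 339.3]
eef_rot: [0.218, 0.976, 0.0, -0.0]
force: [-1.3, -0.1, 0.1]
finger_gap: 28.1
```

```bash
python3 - <<'E'
from h import *
stand(112.5,'u')
s=ctrl.observe();p=s['position']
t=np.linspace(0,6.28,60)
c=pose(p[:2],-25.3,np.c_[52+24*np.cos(t),24*np.sin(t),np.full(60,p[2]-176.6)])
q=(proj('top',c)-[300,160])*4+1.5
im=cv2.imread('pics/u.png'); cv2.polylines(im,[q.astype(int)],True,(0,255,0),1); cv2.imwrite('pics/u2.png',im)
E
```

```text
{'time': np.float64(25.05), 'position': array([502.651, -31.52 , 339.266]), 'eef_rot': array([ 0.218,  0.976,  0.   , -0.   ]), 'finger_gap': np.float64(28.053), 'force': array([-1.259, -0.066,  0.104])}
yaw -25.19976174497252
tcp rel hook -137.5286432148781 0.04792633800463709 adv needed to xe=-23: 62.52864321487809 world units [ 1.41253068 -0.66962903]
```

View pics/u2.png

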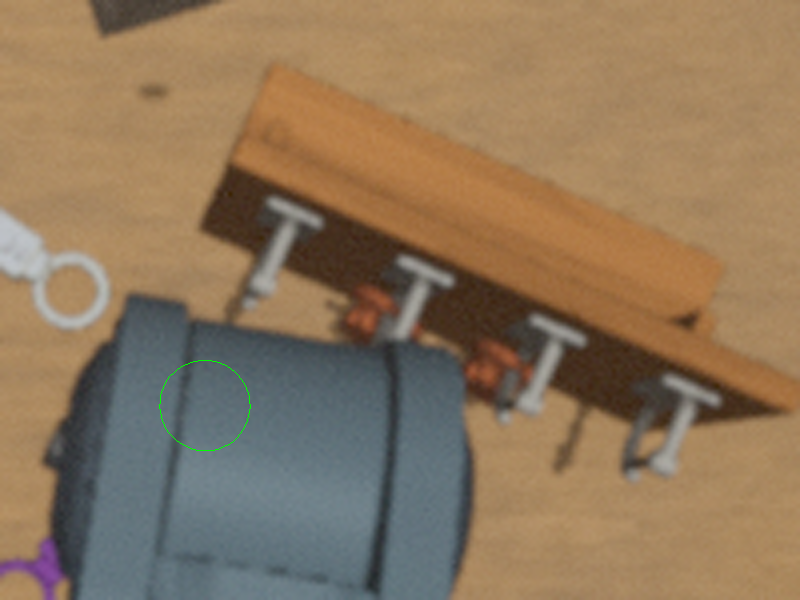

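```bash
python3 -c "
from h import *
grab('wrist','v.png'); im,m=grab('side'); cv2.imwrite('pics/v_s.png',cv2.resize(im[150:300,220:420,::-1],(800,600),interpolation=cv2.INTER_CUBIC))"
```

```text
(no output)
```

View pics/v.png

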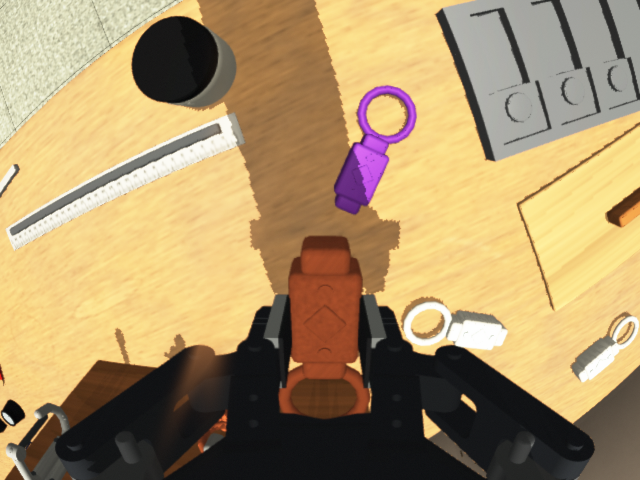

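View pics/v_s.png

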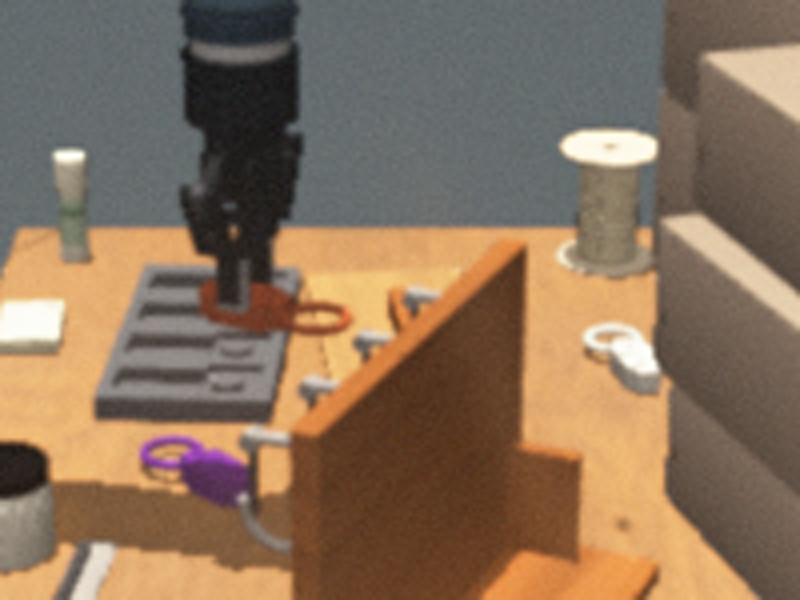

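Seal 3 is level and centred between the pads, around (325,300) in the wrist view. I'll insert it on hook y=+112.5.

send_rows:
  plan: "-0.8 0.2 -0.095 0.02 0; -0.8 0.4 -0.19 0.02 0; -0.8 0.6 -0.285 0.02 0; -0.8 0.8 -0.38 0.02 0; -0.8 0.95 -0.45 0.02 0; -0.8 1.1 -0.52 0.02 0; -0.8 1.25 -0.6 0.02 0; -0.8 1.38 -0.65 0.02 0; -0.8 1.44 -0.68 0.02 0; -0.8 1.44 -0.68 0.02 0; -0.8 1.44 -0.68 0.02 0"

```text
time: 26.12
position: [560.4, -59.6, 339.7]
eef_rot: [0.219, 0.976, 0.0, -0.001]
force: [-1.6, -0.3, -3.1]
finger_gap: 27.9
```

send_rows:
  plan: "-0.8 0 0 -0.1 0; -0.8 0 0 -0.2 0; -0.8 0 0 -0.3 0; -0.8 0 0 -0.4 0; -0.8 0 0 -0.5 0; -0.8 0 0 -0.6 0; -0.8 0 0 -0.66 0; -0.8 0 0 -0.66 0; -0.8 0 0 -0.66 0"

```text
time: 26.87
position: [561.0, -59.7, 314.1]
eef_rot: [0.219, 0.976, -0.0, 0.001]
force: [-0.4, 0.3, -0.0]
finger_gap: 28.1
```

```bash
python3 -c "
from h import *
stand(112.5,'w')"
```

```text
{'time': np.float64(26.867), 'position': array([561.02 , -59.694, 314.095]), 'eef_rot': array([ 0.219,  0.976, -0.   ,  0.001]), 'finger_gap': np.float64(28.052), 'force': array([-0.388,  0.295, -0.04 ])}
yaw -25.27889127294383
tcp rel hook -72.71691155586956 -0.4567182118152964 adv needed to xe=-23: -2.283088444130442 world units [-0.04671084  0.03473148]
```

View pics/w.png

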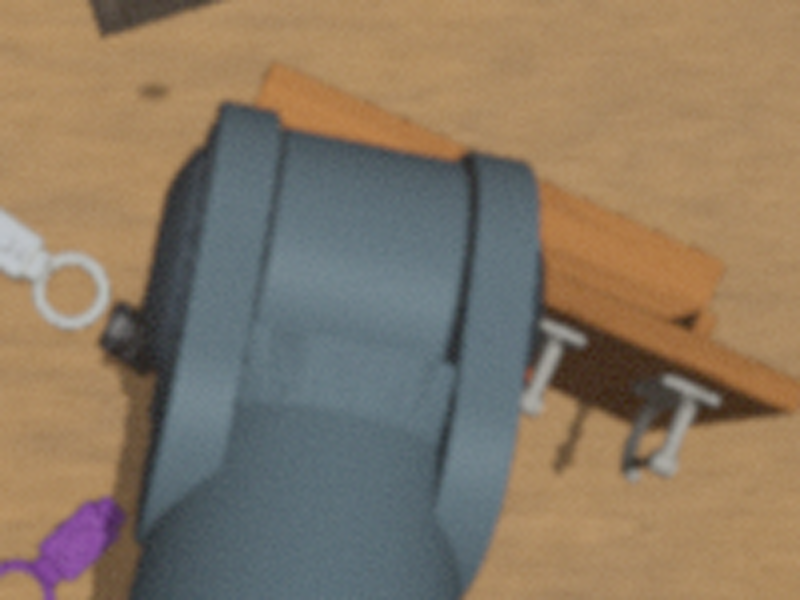

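Same force signature as before: about 3.5 N against the gate, back to zero after lowering. Releasing.

send_rows:
  plan: "-0.8 0 0 -0.05 0; -0.8 0 0 -0.05 0; 0.1 0 0 -0.05 0; 0.3 0 0 -0.05 0; 0.3 0 0 -0.05 0; 0.3 0 0 -0.05 0; 0.3 0 0 -0.05 0; 0.3 0 0 -0.05 0; 0.3 0 0 -0.05 0; 0.3 0 0 -0.05 0"

```text
time: 27.75
position: [560.7, -59.6, 312.0]
eef_rot: [0.219, 0.976, 0.0, 0.0]
force: [0.5, -0.9, -0.7]
finger_gap: 56.0
```

send_rows:
  plan: "0.3 0 0 0.2 0; 0.3 -0.1 0.05 0.5 0; 0.3 -0.3 0.15 0.9 0; 0.3 -0.6 0.3 1.3 0; 0.3 -0.9 0.6 1.6 0; 0.3 -1.2 1.2 1.8 0.4; 0.3 -1.5 1.9 1.8 0.8; 0.3 -1.8 2.7 1.8 1.3; 0.3 -2.1 3.5 1.8 1.9; 0.3 -2.4 4.3 1.8 2.5; 0.3 -2.7 5.1 1.8 3.1; 0.3 -3 5.9 1.8 3.7"

```text
time: 28.75
position: [439.6, 177.8, 385.5]
eef_rot: [0.058, 0.998, 0.0, 0.001]
force: [0.1, 0.7, -0.2]
finger_gap: 55.6
```

```bash
python3 -c "
from h import *
view('x');stand(112.5,'x2'); im,m=grab('top','x_t.png')"
```

```text
{'time': np.float64(28.75), 'position': array([439.65, 177.83, 385.5 ]), 'eef_rot': array([0.06, 1.  , 0.  , 0.  ]), 'finger_gap': np.float64(55.56), 'force': array([ 0.12,  0.72, -0.24]), 'wrist_torque': array([ 0.04, -0.01, -0.01])}
{'time': np.float64(28.85), 'position': array([438.691, 179.796, 385.396]), 'eef_rot': array([0.056, 0.998, 0.001, 0.   ]), 'finger_gap': np.float64(55.726), 'force': array([ 0.793, -1.107,  0.301])}
yaw -6.36870384374171
tcp rel hook -285.7179950708579 163.70882511783017 adv needed to xe=-23: 210.7179950708579 world units [ 3.01152758 -5.95250869]
```

View pics/x2.png

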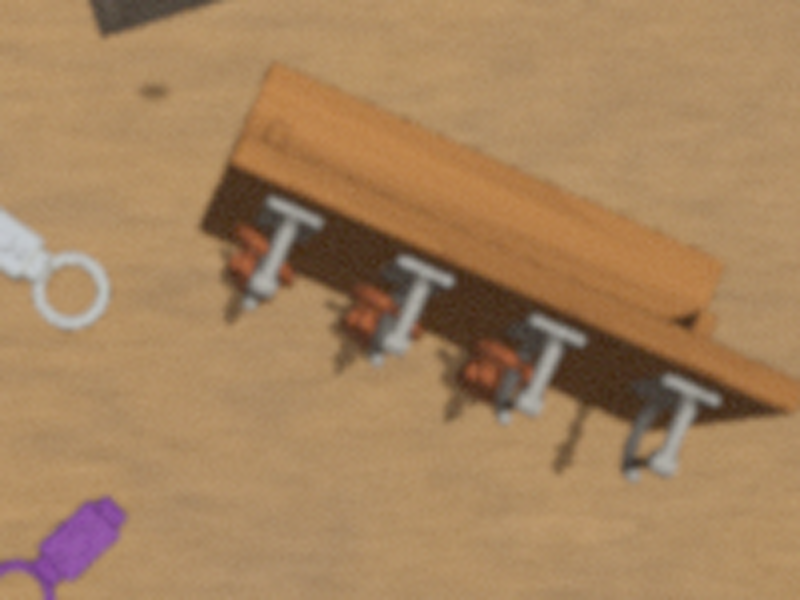

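View pics/x_t.png

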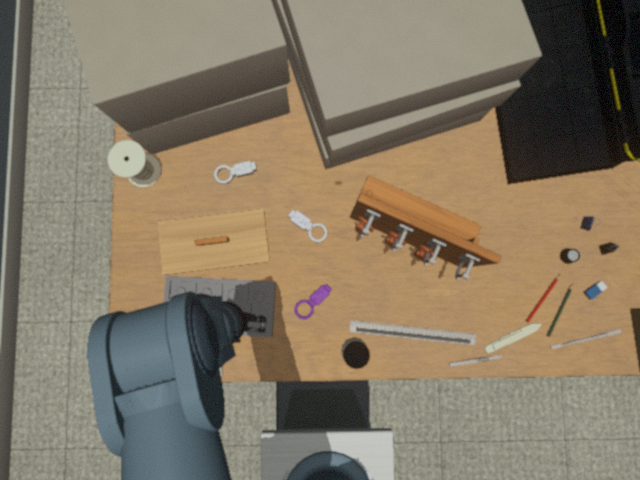

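Three seals are hanging at (260,255), (375,315) and (495,370), and the mould is empty. Now to measure the mould and cover precisely.

send_rows:
  plan: "0.6 0 0.5 0 0.2; 0.9 0 1 0 0.4; 0.9 -0.1 1.5 0 0.6; 0.9 -0.2 2 0 0.77; 0.9 -0.3 2 0 0.77; 0.9 -0.3 2 0 0.77; 0.9 -0.3 2 0 0.77; 0.9 -0.3 2 0 0.77; 0.9 -0.3 2 0 0.77"

```text
time: 29.7
position: [429.1, 255.4, 384.1]
eef_rot: [0.027, 1.0, -0.0, 0.0]
force: [0.5, -1.0, -0.2]
finger_gap: 81.2
```

```bash
python3 - <<'E'
from h import *
import json
s=ctrl.observe(); print({k:np.round(s[k],3) for k in('time','position','eef_rot','finger_gap')}); 
im,m=grab('wrist','y.png'); json.dump({k:v.tolist() for k,v in m.items()},open('y.json','w'))
for n in('mould','cover','cover_grip'):
    for r in ctrl.outline_of('wrist',n): print(n,r['score'],r['box'])
E
```

```text
{'time': np.float64(29.7), 'position': array([429.083, 255.413, 384.103]), 'eef_rot': array([ 0.027,  1.   , -0.   ,  0.   ]), 'finger_gap': np.float64(81.239)}
mould 0.82 [184.1, 165.8, 468.4, 302.2]
cover_grip 0.76 [231.0, 297.0, 464.8, 416.5]
cover_grip 0.68 [186.2, 165.2, 470.0, 300.4]
```

View pics/y.png

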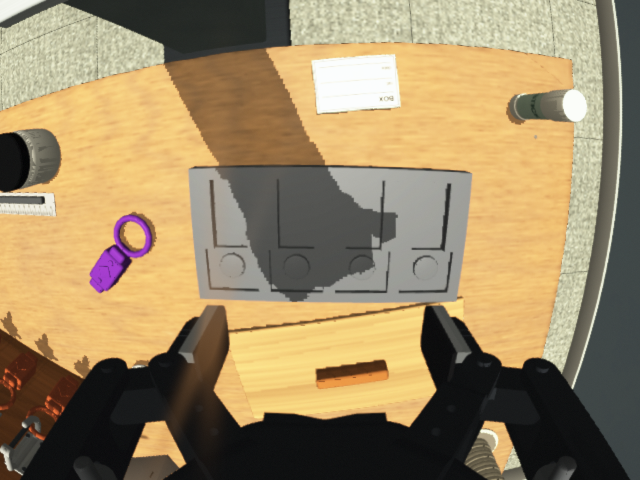

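```bash
cat >> h.py <<'E'
def edgefit(im,m,p0,z,edges,chan,search=7,cam='wrist',hx=67,hy=134,iters=6,verbose=True,skip=None):
    """edges: list of (name, sign) sign=+1: channel increases outward, -1 decreases"""
    ch=cv2.GaussianBlur(chan.astype(np.float32),(0,0),0.8); p=np.array(p0,float)
    segs={'+x':[(hx,t*hy) for t in np.linspace(-.93,.93,60)],'-x':[(-hx,t*hy) for t in np.linspace(-.93,.93,60)],
          '+y':[(t*hx,hy) for t in np.linspace(-.9,.9,40)],'-y':[(t*hx,-hy) for t in np.linspace(-.9,.9,40)]}
    nrm={'+x':(1,0),'-x':(-1,0),'+y':(0,1),'-y':(0,-1)}
    for it in range(iters):
        W=max(2,search-it); L=[];Tg=[];N=[];E=[]
        for e,sg in edges:
            A=np.array([(a,b,z) for a,b in segs[e]]); q=proj(cam,pose(p[:2],p[2],A),m); q2=proj(cam,pose(p[:2],p[2],A+np.r_[nrm[e],0]),m)
            n=q2-q; n/=np.linalg.norm(n,axis=1)[:,None]
            t=np.arange(-W,W+.01,.25); S=q[:,None,:]+t[None,:,None]*n[:,None,:]
            v=cv2.remap(ch,S[...,0].astype(np.float32),S[...,1].astype(np.float32),cv2.INTER_LINEAR)
            g=sg*np.gradient(v,axis=1); k=g.argmax(1); ok=g.max(1)>2.0
            if skip is not None: ok&=~np.array([skip(*a) for a in q])
            for i in np.where(ok)[0]: L.append(A[i]);Tg.append(S[i,k[i]]);N.append(n[i]);E.append(e)
        L=np.array(L);Tg=np.array(Tg);N=np.array(N);E=np.array(E)
        f=lambda x:((proj(cam,pose(x[:2],x[2],L),m)-Tg)*N).sum(1)
        r=least_squares(f,p,loss='soft_l1',f_scale=.5,x_scale=[1,1,1]); p=r.x
    if verbose:
        for e,_ in edges: print(e,(E==e).sum(),'med',np.median(f(p)[E==e]).round(2),'mad',np.median(abs(f(p)[E==e])).round(2))
    return p
def overlay(im,m,p,z,fn,cam='wrist',hx=67,hy=134,base=None,crop=None):
    o=im[:,:,::-1].copy() if base is None else base
    t=np.linspace(-1,1,40); A=np.r_[np.c_[hx*np.ones(40),t*hy],np.c_[-t*hx,hy*np.ones(40)],np.c_[-hx*np.ones(40),-t*hy],np.c_[t*hx,-hy*np.ones(40)]]
    o=o if o.shape[0]>480 else cv2.resize(o,None,fx=2,fy=2,interpolation=cv2.INTER_CUBIC)
    q=(proj(cam,pose(p[:2],p[2],np.c_[A,np.full(160,z)]),m)*2+.5)
    cv2.polylines(o,[np.round(q).astype(int)],True,(0,255,0),1)
    if fn: c=crop or (0,960,0,1280); cv2.imwrite('pics/'+fn,o[c[0]:c[1],c[2]:c[3]])
    return o
E
python3 - <<'E'
from h import *
import json
m={k:np.array(v) for k,v in json.load(open('y.json')).items()}
im=cv2.imread('pics/y.png')[:,:,::-1].copy(); hsv=cv2.cvtColor(im,cv2.COLOR_RGB2HSV); S=hsv[...,1]; V=im.mean(2)
p=edgefit(im,m,(453.6,258.8,-2.5),20,[('+x',1),('+y',1),('-y',1)],S)
print(p)
p=edgefit(im,m,p,20,[('-x',-1)]+[],V) if 0 else p
sk=lambda u,v:(v>300 and (u<232 or u>425)) or v>405
c=edgefit(im,m,(610,275,5.5),8,[('-x',-1),('-y',1),('+y',1)],S,skip=sk); print(c)
o=overlay(im,m,p,20,None); overlay(im,m,c,8,'y2.png',base=o,crop=(290,860,300,1020))
E
```

```text
+x 60 med 0.01 mad 0.26
+y 40 med 0.75 mad 0.75
-y 40 med 0.62 mad 0.62
[454.67938455 258.42313424  -3.90229293]Traceback (most recent call last):
  File "<stdin>", line 9, in <module>
  File "h.py", line 88, in edgefit
    r=least_squares(f,p,loss='soft_l1',f_scale=.5,x_scale=[1,1,1]); p=r.x
    return func(*args, **kwargs)
    vector_fun = VectorFunction(
        fun_wrapped,
    ...<6 lines>...
        workers=workers
    )
    self._update_fun()
    ~~~~~~~~~~~~~~~~^^
    self.f = self.fun_wrapped(xp_copy(self.x))
             ~~~~~~~~~~~~~~~~^^^^^^^^^^^^^^^^^
    return np.atleast_1d(self.fun(x))
                         ~~~~~~~~^^^
    return self.f(x, *self.args, **self.kwargs)
           ~~~~~~^^^^^^^^^^^^^^^^^^^^^^^^^^^^^^
  File "h.py", line 87, in <lambda>
    f=lambda x:((proj(cam,pose(x[:2],x[2],L),m)-Tg)*N).sum(1)
                          ~~~~^^^^^^^^^^^^^^
  File "h.py", line 28, in pose
    a=np.radians(yaw); L=np.atleast_2d(np.asarray(L,float)); return np.c_[p[0]+L[:,0]*np.cos(a)-L[:,1]*np.sin(a),p[1]+L[:,0]*np.sin(a)+L[:,1]*np.cos(a),L[:,2]]
                                                                               ~^^^^^
IndexError: index 0 is out of bounds for axis 1 with size 0
```

```bash
python3 - <<'E'
from h import *
import json
m={k:np.array(v) for k,v in json.load(open('y.json')).items()}
im=cv2.imread('pics/y.png')[:,:,::-1].copy(); hsv=cv2.cvtColor(im,cv2.COLOR_RGB2HSV); S=hsv[...,1]; V=im.mean(2)
p=[454.68,258.42,-3.90]
q=proj('wrist',pose((610,275),5.5,[(-67,y,8) for y in(-134,-100,0,100,134)]+[(0,-134,8),(0,134,8),(0,0,32)]),m); print(q.round(0))
for P in ((300,345),(300,325),(238,370),(228,370),(450,330)):print(P,im[P[1],P[0]],hsv[P[1],P[0]])
o=overlay(im,m,p,20,None); overlay(im,m,(610,275,5.5),8,'y2.png',base=o,crop=(290,860,300,1020))
mt=ctrl.camera_model('top'); it=cv2.imread('pics/a_top.png')[:,:,::-1].copy(); St=cv2.cvtColor(it,cv2.COLOR_RGB2HSV)[...,1]
pt=edgefit(it,mt,(453.6,258.8,-2),20,[('+x',1),('+y',1),('-y',1)],St,search=4,cam='top',iters=3); print('top',pt)
E
```

```text
[[222. 328.]
 [251. 325.]
 [343. 314.]
 [435. 300.]
 [465. 295.]
 [238. 376.]
 [464. 345.]
 [352. 377.]]
(300, 345) [245 209 126] [ 21 124 245]
(300, 325) [223 172 100] [ 18 141 223]
(238, 370) [250 223 137] [ 23 115 250]
(228, 370) [242 197 118] [ 19 131 242]
(450, 330) [79 79 76] [30 10 79]
+x 60 med 0.02 mad 0.24
+y 40 med 0.19 mad 0.22
-y 40 med 0.06 mad 0.23
top [452.79431534 258.64178316  -3.89595218]
```

View pics/y2.png

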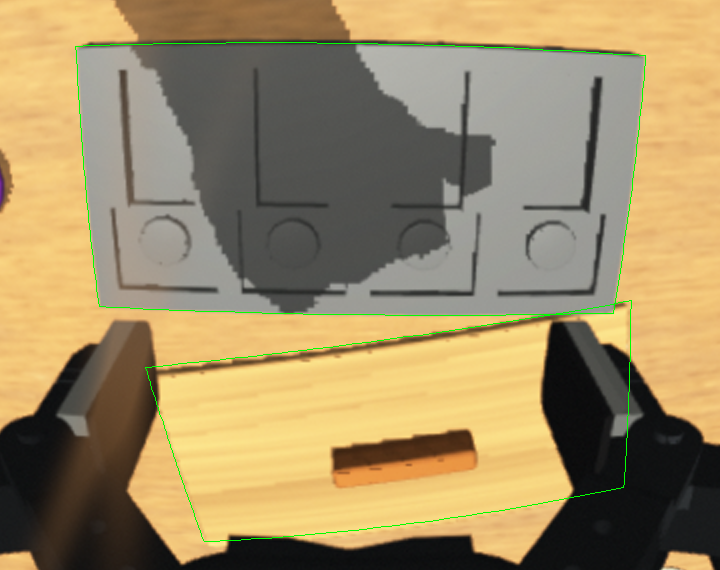

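```bash
python3 - <<'E'
from h import *
import json
mt=ctrl.camera_model('top'); it,_=grab('top','z_t.png'); H=cv2.cvtColor(it,cv2.COLOR_RGB2HSV); 
V=it[...,1].astype(float)
for init in ((610.6,274,6.3),(612,276,5.8)):
    c=edgefit(it,mt,init,8,[('+x',-1),('+y',-1),('-y',-1),('-x',-1)],V,search=4,cam='top',iters=3); print('cover',c)
o=overlay(it,mt,c,8,None,cam='top'); overlay(it,mt,c,8,'z2.png',cam='top',base=o,crop=(400,700,280,580))
m={k:np.array(v) for k,v in json.load(open('y.json')).items()}
im=cv2.imread('pics/y.png')[:,:,::-1].copy()
sk=lambda u,v:(v>300 and (u<228 or u>425)) or v>400
cw=edgefit(im,m,(613,277,6.3),8,[('-x',-1),('-y',-1)],im[...,1].astype(float),search=6,skip=sk); print(cw)
overlay(im,m,cw,8,'z3.png',crop=(560,860,300,1020))
E
```

```text
+x 2 med 1.04 mad 1.04
+y 3 med 1.54 mad 1.54
-y 26 med -0.02 mad 0.29
-x 25 med 0.0 mad 0.16
cover [613.53702179 277.84447849   6.39944065]
+x 2 med 1.03 mad 1.03
+y 3 med 1.5 mad 1.5
-y 26 med 0.01 mad 0.25
-x 23 med 0.01 mad 0.17
cover [613.55327146 277.77455221   6.42634536]
-x 53 med -0.01 mad 0.2
-y 21 med 0.04 mad 0.29
[614.49804628 277.0305322    6.28921926]
```

View pics/z2.png

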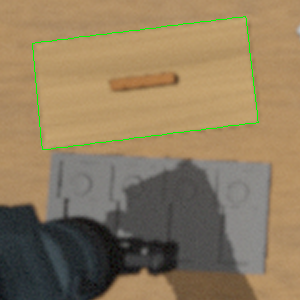

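View pics/z3.png

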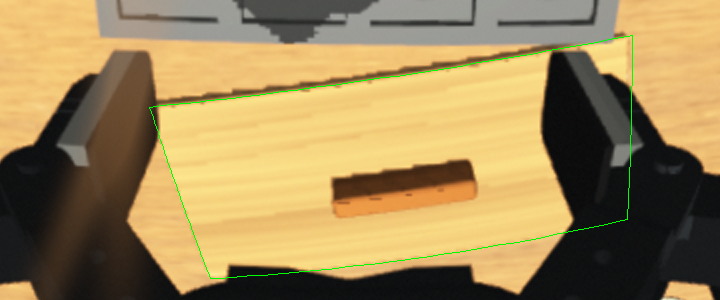

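send_rows:
  plan: "0.9 0.2 0 0 -1.4; 0.9 0.5 0 0 -2.8; 0.5 0.9 0 0 -4.2; 0.3 1.3 0.1 0 -5.6; 0.3 1.7 0.1 -0.2 -7; 0.3 2.1 0.2 -0.4 -8.4; 0.3 2.5 0.2 -0.6 -9.8; 0.3 2.9 0.3 -0.9 -11.2; 0.3 3.4 0.4 -1.2 -12.6; 0.3 3.9 0.4 -1.5 -14; 0.3 4.3 0.5 -1.8 -15.4; 0.3 4.62 0.5 -2.1 -16.1"

```text
time: 30.95
position: [614.7, 276.8, 299.0]
eef_rot: [0.667, 0.745, 0.0, 0.0]
force: [-0.2, -0.9, -0.9]
finger_gap: 55.5
```

send_rows:
  plan: "0.3 0 0 0 0; 0.3 0 0 0 0; 0.3 0 0 0 0; 0.3 0 0 0 0; 0.3 0 0 0 0"

```text
time: 31.37
position: [613.0, 276.6, 301.2]
eef_rot: [0.665, 0.747, 0.001, 0.0]
force: [-0.5, -0.4, -0.4]
finger_gap: 55.7
```

```bash
python3 - <<'E'
from h import *
s=ctrl.observe(); print({k:np.round(s[k],3) for k in('time','position','eef_rot','finger_gap','q')}); q=s['eef_rot']; print('jaw',90-2*np.degrees(np.arctan2(q[0],q[1])))
im,m=grab('wrist','A.png')
o=overlay(im,m,(614,277.8,6.4),8,None); o=overlay(im,m,(454.2,258.5,-3.9),20,None,base=o); o=overlay(im,m,(614,277.8,6.4),32,None,hx=7,hy=40,base=o)
cv2.imwrite('pics/A2.png',cv2.resize(o,(800,600),interpolation=cv2.INTER_AREA))
E
```

```text
{'time': np.float64(31.367), 'position': array([613.036, 276.633, 301.227]), 'eef_rot': array([0.665, 0.747, 0.001, 0.   ]), 'finger_gap': np.float64(55.691), 'q': array([0.33 , 0.619, 0.203, 1.153, 0.   , 1.785])}
jaw 6.629776203172611
```

View pics/A2.png

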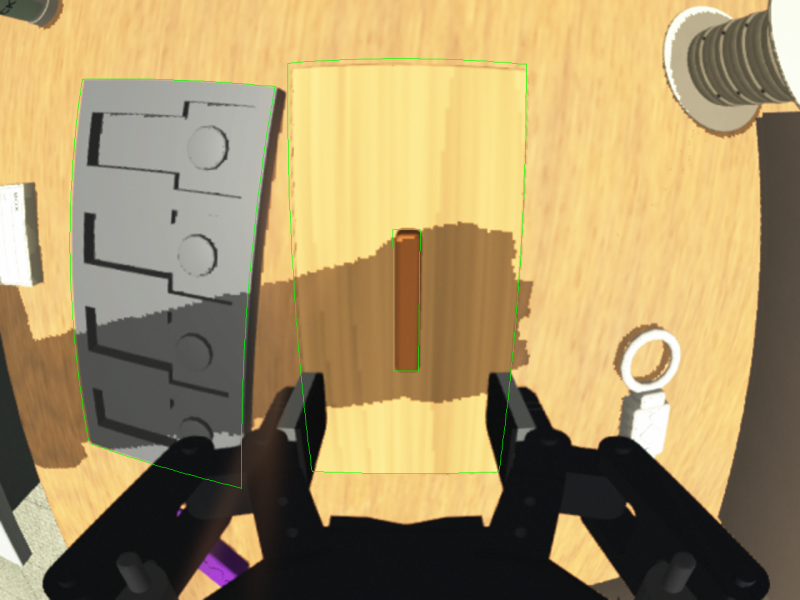

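send_rows:
  plan: "0.3 0 0 -0.4 0; 0.3 0.03 0.02 -0.8 0; 0.3 0.03 0.02 -1.2 0; 0.3 0.03 0.02 -1.6 0; 0.3 0.03 0.02 -2 0; 0.3 0.03 0.02 -2.4 0; 0.3 0.03 0.02 -2.65 0; 0.3 0.03 0.02 -2.78 0; 0.3 0.03 0.02 -2.83 0; 0.3 0.03 0.02 -2.83 0; 0.3 0.03 0.02 -2.83 0; 0.3 0.03 0.02 -2.83 0"

```text
time: 32.42
position: [615.2, 277.5, 188.0]
eef_rot: [0.665, 0.746, 0.001, 0.001]
force: [-0.3, -0.1, 0.3]
finger_gap: 55.6
```

```bash
python3 - <<'E'
from h import *
s=ctrl.observe(); print({k:np.round(s[k],3) for k in('time','position','eef_rot','finger_gap','force')})
im,m=grab('wrist','B.png')
E
```

```text
{'time': np.float64(32.417), 'position': array([615.21 , 277.451, 187.96 ]), 'eef_rot': array([0.665, 0.746, 0.001, 0.001]), 'finger_gap': np.float64(55.622), 'force': array([-0.316, -0.073,  0.335])}
```

View pics/B.png

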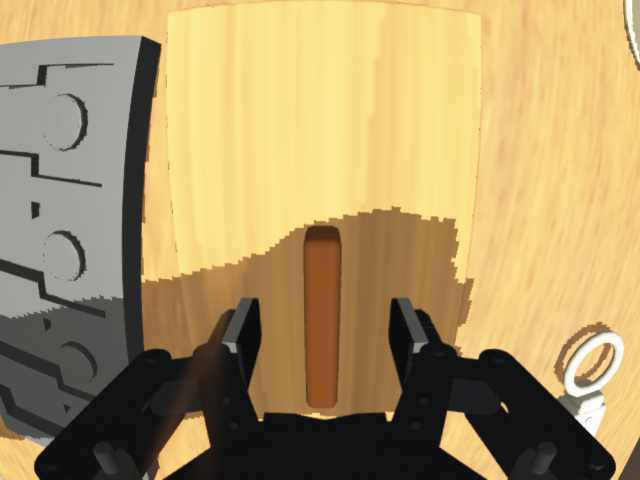

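send_rows:
  plan: "-0.3 0 0 0 0; -0.8 0 0 0 0; -1 0 0 0 0; -1 0 0 0 0; -1 0 0 0 0; -1 0 0 0 0; -1 0 0 0 0; -1 0 0 0 0; -1 0 0 0 0; -1 0 0 0 0"

```text
time: 33.3
position: [614.8, 277.3, 187.2]
eef_rot: [0.665, 0.746, 0.0, 0.0]
force: [-0.3, -1.0, 4.4]
finger_gap: 12.3
```

```bash
python3 - <<'E'
from h import *
s=ctrl.observe(); print({k:np.round(s[k],3) for k in('time','position','eef_rot','finger_gap','force')})
im,m=grab('wrist','C.png')
E
```

```text
{'time': np.float64(33.3), 'position': array([614.828, 277.318, 187.179]), 'eef_rot': array([0.665, 0.746, 0.   , 0.   ]), 'finger_gap': np.float64(12.35), 'force': array([-0.275, -0.999,  4.449])}
```

View pics/C.png

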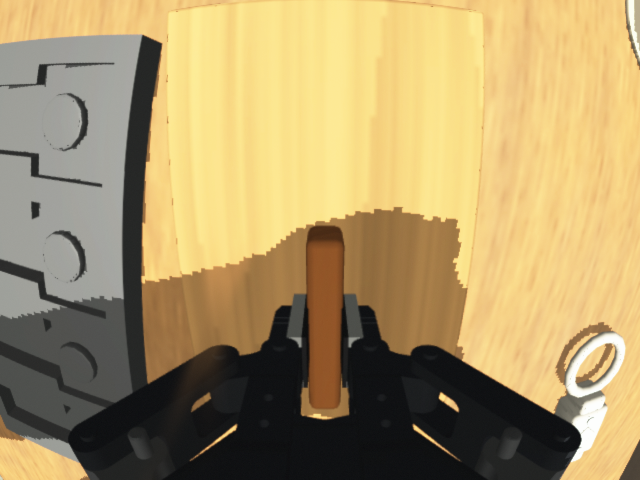

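send_rows:
  plan: "-1 0 0 0.1 0; -1 0 0 0.25 0; -1 0 0 0.5 0; -1 0 0 0.8 0; -1 0 0 1.1 0; -1 0 0 1.4 0; -1 0 0 1.7 0; -1 -0.3 0 1.8 0; -1 -0.7 0 1.8 -0.3; -1 -1.1 -0.1 1.8 -0.6; -1 -1.5 -0.2 1.8 -0.9; -1 -1.9 -0.25 1.8 -1.2"

```text
time: 34.35
position: [538.1, 266.9, 259.9]
eef_rot: [0.704, 0.71, 0.0, 0.0]
force: [0.1, -0.0, -3.1]
finger_gap: 12.4
```

send_rows:
  plan: "-1 -0.4 -0.05 0 -0.3; -1 -0.8 -0.1 0 -0.6; -1 -1.2 -0.15 0 -0.8; -1 -1.6 -0.2 0 -0.9; -1 -1.9 -0.22 0 -0.9; -1 -2.1 -0.22 0 -0.9; -1 -2.1 -0.22 0 -0.9; -1 -2.1 -0.22 0 -0.9; -1 -2.1 -0.22 0 -0.9; -1 -2.1 -0.22 0 -0.9"

```text
time: 35.18
position: [455.7, 258.6, 259.1]
eef_rot: [0.731, 0.682, 0.001, 0.0]
force: [0.1, -0.4, -3.8]
finger_gap: 12.5
```

```bash
python3 - <<'E'
from h import *
s=ctrl.observe(); print({k:np.round(s[k],3) for k in('time','position','eef_rot','finger_gap','force','wrist_torque')}); q=s['eef_rot']; print('jaw',90-2*np.degrees(np.arctan2(q[0],q[1])))
im,m=grab('wrist','D.png'); grab('side','D_s.png'); grab('top','D_t.png')
E
```

```text
{'time': np.float64(35.183), 'position': array([455.674, 258.616, 259.068]), 'eef_rot': array([0.731, 0.682, 0.001, 0.   ]), 'finger_gap': np.float64(12.504), 'force': array([ 0.083, -0.362, -3.796]), 'wrist_torque': array([-0.028, -0.019, -0.037])}
jaw -3.9456781987533276
```

View pics/D.png

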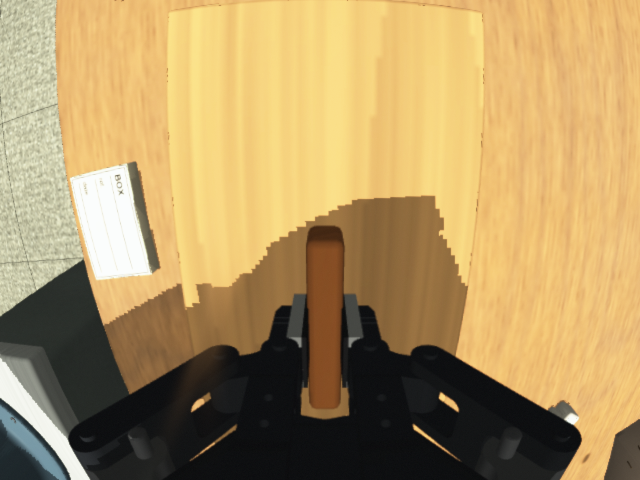

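View pics/D_t.png

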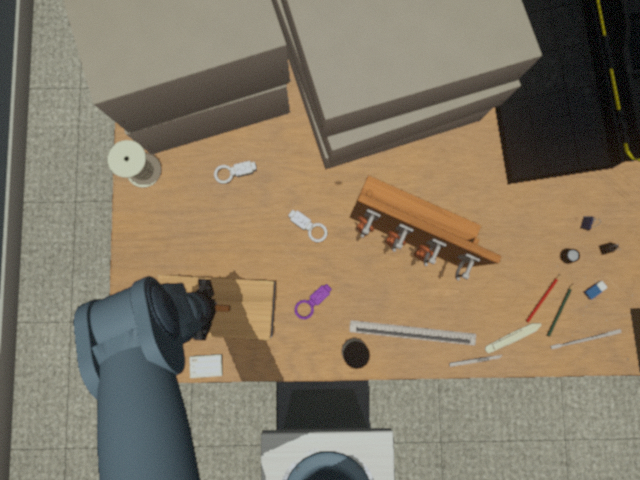

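View pics/D_s.png

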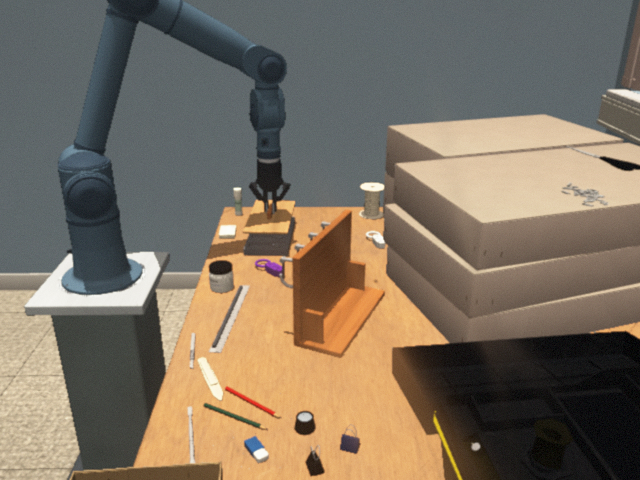

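```bash
python3 - <<'E'
from h import *
m=ctrl.camera_model('wrist'); im=cv2.imread('pics/D.png')[:,:,::-1].copy()
S=cv2.cvtColor(im,cv2.COLOR_RGB2HSV)[...,1].astype(float); G=im[...,1].astype(float)
sk=lambda u,v: v>300
for ch,sg,n in((G,-1,'G'),(S,1,'S')):
    c=edgefit(im,m,(455.7,259,-3.9),79.9,[('+x',sg),('-x',sg),('+y',sg)],ch,search=7,skip=sk); print(n,c)
overlay(im,m,c,79.9,'D2.png',crop=(0,600,300,1000))
mt=ctrl.camera_model('top'); it=cv2.imread('pics/D_t.png')[:,:,::-1].copy(); Gt=it[...,1].astype(float)
sk=lambda u,v: u<218
ct=edgefit(it,mt,(455,258.5,-3.9),79.9,[('+x',-1),('-x',-1),('-y',-1)],Gt,search=4,cam='top',iters=3,skip=sk); print(ct)
overlay(it,mt,ct,79.9,'D3.png',cam='top',crop=(500,720,280,600))
it=cv2.imread('pics/a_top.png')[:,:,::-1].copy(); St=cv2.cvtColor(it,cv2.COLOR_RGB2HSV)[...,1]
pt=edgefit(it,mt,(453.6,258.8,-2),20,[('+x',1),('+y',1),('-y',1)],St,search=4,cam='top',iters=3); print('mould',pt)
E
```

```text
+x 0 med nan mad nan
-x 29 med 0.03 mad 0.4
+y 38 med -0.01 mad 0.36
G [457.82933644 254.70171278  -4.05770612]
+x 0 med nan mad nan
-x 1 med 0.0 mad 0.0
+y 0 med nan mad nan
S [469.38992449 411.18351056  16.53555674]
+x 19 med 0.17 mad 0.19
-x 6 med 0.44 mad 0.44
-y 40 med 0.0 mad 0.24
[453.23382697 257.89411939  -3.9959555 ]
+x 60 med 0.02 mad 0.24
+y 40 med 0.19 mad 0.22
-y 40 med 0.06 mad 0.23
mould [452.79431534 258.64178316  -3.89595218]
  return _methods._mean(a, axis=axis, dtype=dtype,
  ret = ret.dtype.type(ret / rcount)
```

View pics/D2.png

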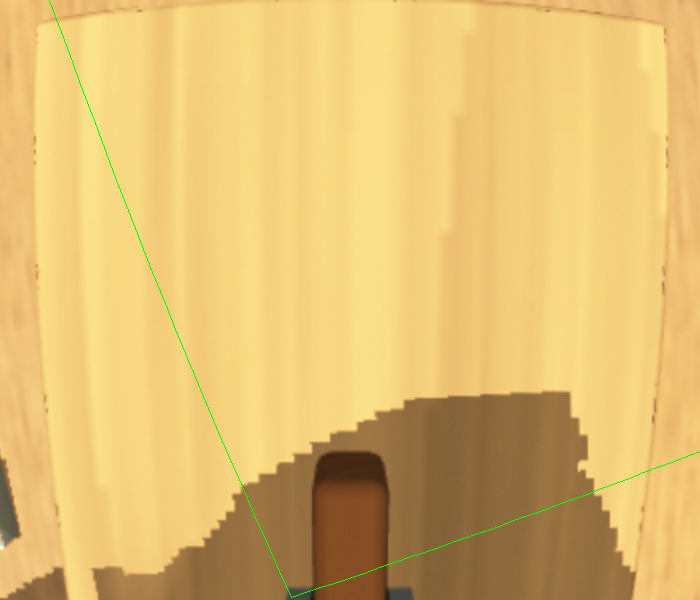

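View pics/D3.png

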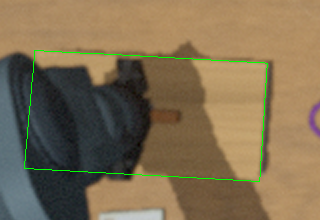

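send_rows:
  plan: "-1 0 0 -0.2 0; -1 -0.02 0 -0.4 0; -1 -0.02 0 -0.6 0; -1 -0.02 0 -0.8 0; -1 -0.02 0 -1 0; -1 -0.02 0 -1.1 0; -1 -0.02 0 -1.18 0; -1 -0.02 0 -1.2 0; -1 -0.02 0 -1.2 0; -1 -0.02 0 -1.2 0"

```text
time: 36.17
position: [454.1, 258.5, 211.0]
eef_rot: [0.731, 0.682, 0.0, 0.0]
force: [-0.2, 0.6, -4.0]
finger_gap: 12.7
```

```bash
python3 - <<'E'
from h import *
s=ctrl.observe(); print({k:np.round(s[k],3) for k in('time','position','eef_rot','finger_gap','force')})
ztop=s['position'][2]-187.18+8; print(ztop)
it,mt=grab('top','E_t.png'); Gt=it[...,1].astype(float)
sk=lambda u,v: u<222
for edges in ([('+x',-1),('-x',-1),('-y',-1)],):
    ct=edgefit(it,mt,(454,258.5,-3.9),ztop,edges,Gt,search=4,cam='top',iters=3,skip=sk); print(ct)
overlay(it,mt,ct,ztop,None,cam='top')
o=overlay(it,mt,(452.79,258.64,-3.9),28,None,cam='top'); cv2.imwrite('pics/E3.png',cv2.resize(o[520:720,300:580],(784,560),interpolation=cv2.INTER_CUBIC))
im,_=grab('side'); cv2.imwrite('pics/E_s.png',cv2.resize(im[180:270,210:330,::-1],(800,600),interpolation=cv2.INTER_CUBIC))
E
```

```text
{'time': np.float64(36.167), 'position': array([454.06 , 258.541, 211.018]), 'eef_rot': array([0.731, 0.682, 0.   , 0.   ]), 'finger_gap': np.float64(12.714), 'force': array([-0.224,  0.566, -3.958])}
31.837678692363966
+x 17 med 0.02 mad 0.26
-x 4 med 0.56 mad 0.56
-y 40 med 0.03 mad 0.26
[451.66223716 259.1000043   -3.97582521]
```

View pics/E3.png

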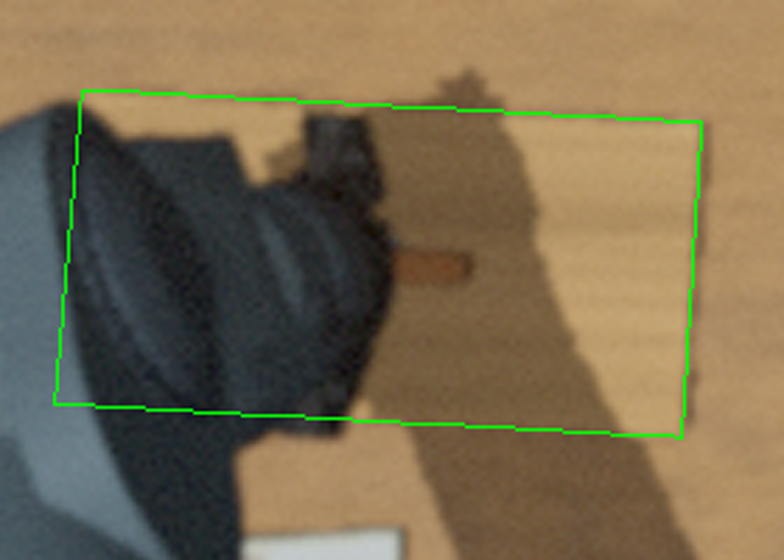

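View pics/E_s.png

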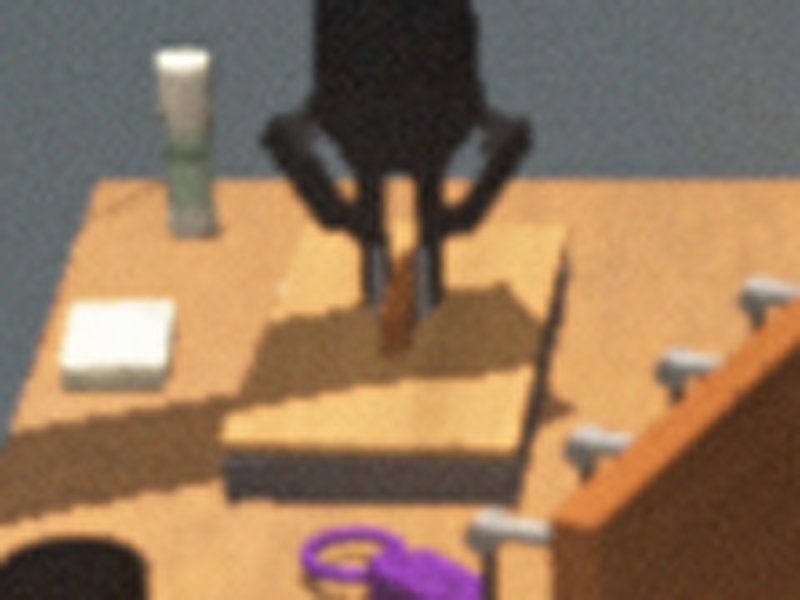

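send_rows:
  plan: "-1 0.02 0 -0.02 0; -1 0.02 0 -0.04 0; -1 0.02 0 -0.06 0; -1 0.02 0 -0.08 0; -1 0.02 0 -0.09 0; -1 0.02 0 -0.1 0; -1 0.02 0 -0.1 0; -1 0.02 0 -0.1 0"

```text
time: 36.93
position: [454.6, 258.4, 207.1]
eef_rot: [0.731, 0.682, 0.0, 0.0]
force: [-1.8, 0.3, 3.9]
finger_gap: 12.5
```

send_rows:
  plan: "-0.6 0 0 0 0; -0.3 0 0 0 0; 0.1 0 0 0 0; 0.1 0 0 0 0; 0.1 0 0 0 0; 0.1 0 0 0.2 0; 0.1 0 0 0.5 0; 0.1 0 0 1 0; 0.1 0 0 1.5 0; 0.1 0 0 2 0; 0.1 0 0 2.5 0; 0.1 0 0 3 0"

```text
time: 37.93
position: [454.5, 258.4, 328.4]
eef_rot: [0.731, 0.683, 0.0, 0.0]
force: [-0.1, -0.3, -0.4]
finger_gap: 47.1
```

send_rows:
  plan: "0.5 0 0 0.5 0; 0.9 -0.5 -0.5 1 1; 0.9 -1 -1 1 2; 0.9 -1 -1.5 1 3; 0.9 -1 -2 1 4; 0.9 -1 -2.5 1 5; 0.9 -1 -3 1 6; 0.9 -1 -3.5 1 7; 0.9 -1 -4 1 8; 0.9 -1 -4 1 8; 0.9 -1 -4 1 8"

```text
time: 38.85
position: [414.6, 97.9, 367.3]
eef_rot: [0.455, 0.891, 0.0, 0.0]
force: [0.0, 0.5, -0.1]
finger_gap: 80.7
```

```bash
python3 - <<'E'
from h import *
s=ctrl.observe(); print({k:np.round(s[k],3) for k in('time','position','eef_rot','finger_gap','force')})
it,mt=grab('top','F_t.png'); im,m=grab('wrist','F_w.png'); ms,_=grab('side','F_s.png')
cv2.imwrite('pics/F_t2.png',cv2.resize(it[240:360,140:300,::-1],(800,600),interpolation=cv2.INTER_CUBIC))
E
```

```text
{'time': np.float64(38.85), 'position': array([414.621,  97.862, 367.292]), 'eef_rot': array([0.455, 0.891, 0.   , 0.   ]), 'finger_gap': np.float64(80.707), 'force': array([ 0.03 ,  0.454, -0.058])}
```

View pics/F_w.png

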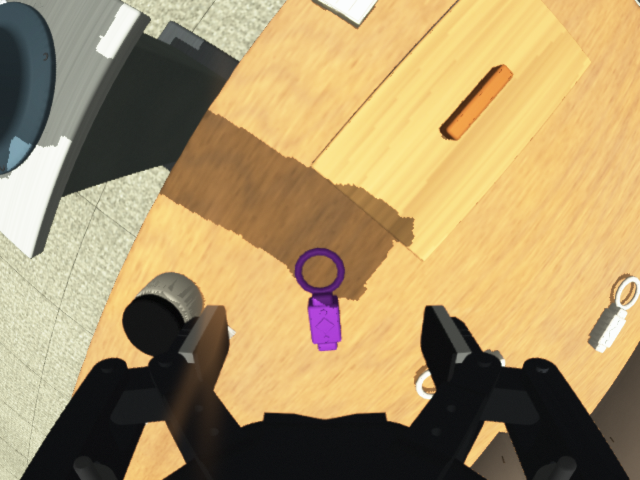

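View pics/F_t2.png

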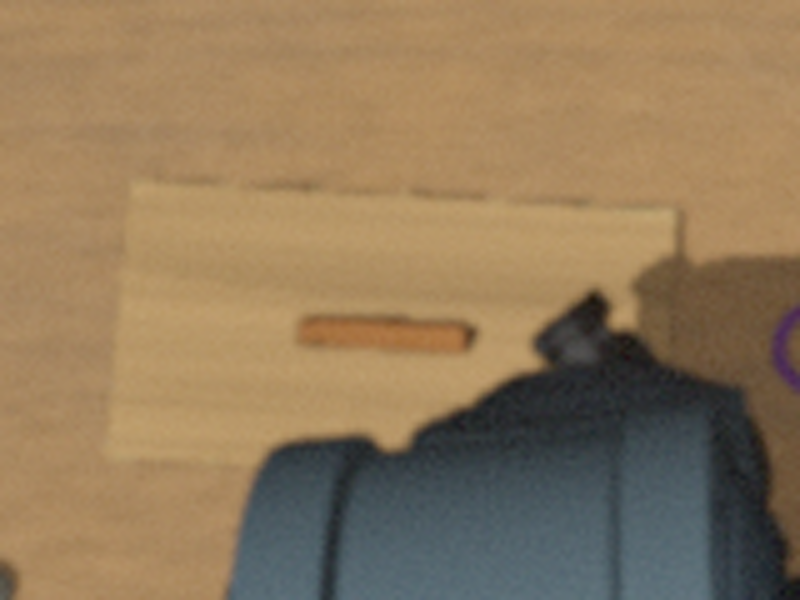

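send_rows:
  plan: "0.9 0 -0.5 0 1; 0.9 0 -1 0 2; 0.9 0 -1.5 0 3; 0.9 0 -2 -0.3 4; 0.9 -0.3 -2.5 -0.6 5; 0.9 -0.6 -2.7 -0.9 6; 0.9 -0.6 -3 -1.2 7; 0.9 -0.6 -3 -1.5 8; 0.9 -0.6 -3 -1.7 9; 0.9 -0.6 -3 -1.7 10; 0.9 -0.6 -3 -1.7 10.4; 0.9 -0.6 -3 -1.7 10.4"

```text
time: 40.0
position: [390.8, -20.9, 298.6]
eef_rot: [0.016, 1.0, 0.0, -0.0]
force: [0.5, -0.0, 0.3]
finger_gap: 81.1
```

send_rows:
  plan: "0.9 0 0 0 0; 0.9 0 0 0 0; 0.9 0 0 0 0"

```text
time: 40.25
position: [390.8, -21.3, 298.9]
eef_rot: [0.017, 1.0, 0.0, 0.0]
force: [0.2, -0.5, 0.1]
finger_gap: 81.0
```

```bash
python3 - <<'E'
from h import *
s=ctrl.observe(); print({k:np.round(s[k],3) for k in('time','position','eef_rot','finger_gap','force')})
it,mt=grab('top','G_t.png'); im,m=grab('wrist','G_w.png'); ms,_=grab('side','G_s.png')
cv2.imwrite('pics/G_t2.png',cv2.resize(it[240:360,140:300,::-1],(800,600),interpolation=cv2.INTER_CUBIC))
cv2.imwrite('pics/G_s2.png',cv2.resize(ms[180:270,210:330,::-1],(800,600),interpolation=cv2.INTER_CUBIC))
St=cv2.cvtColor(it,cv2.COLOR_RGB2HSV)[...,1].astype(float); G=it[...,1].astype(float)
for e in ([('+x',-1),('-y',-1),('+y',-1),('-x',-1)],[('+x',-1),('-y',-1)]):
    ct=edgefit(it,mt,(453,258.5,-3.9),28,e,G,search=4,cam='top',iters=3); print(ct)
E
```

```text
{'time': np.float64(40.25), 'position': array([390.811, -21.311, 298.869]), 'eef_rot': array([0.017, 1.   , 0.   , 0.   ]), 'finger_gap': np.float64(80.996), 'force': array([ 0.171, -0.453,  0.065])}
+x 39 med 0.04 mad 0.22
-y 40 med -0.0 mad 0.25
+y 0 med nan mad nan
-x 10 med 0.87 mad 0.87
[452.15607996 258.99864239  -3.97112655]
+x 39 med -0.04 mad 0.2
-y 40 med 0.01 mad 0.25
[451.72461178 259.08419127  -3.98723344]
  return _methods._mean(a, axis=axis, dtype=dtype,
  ret = ret.dtype.type(ret / rcount)
```

View pics/G_w.png

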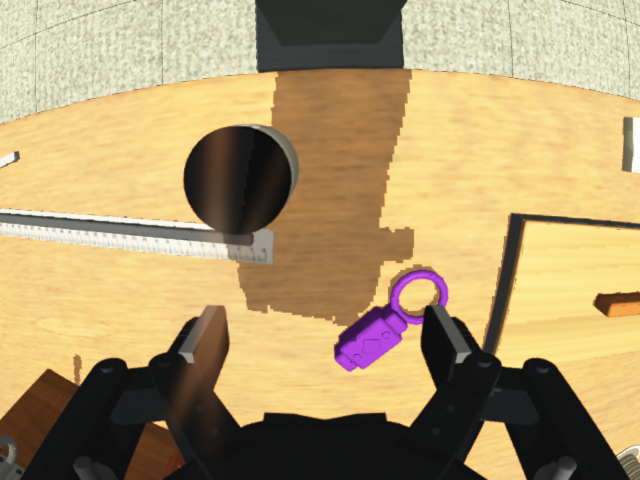

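View pics/G_t2.png

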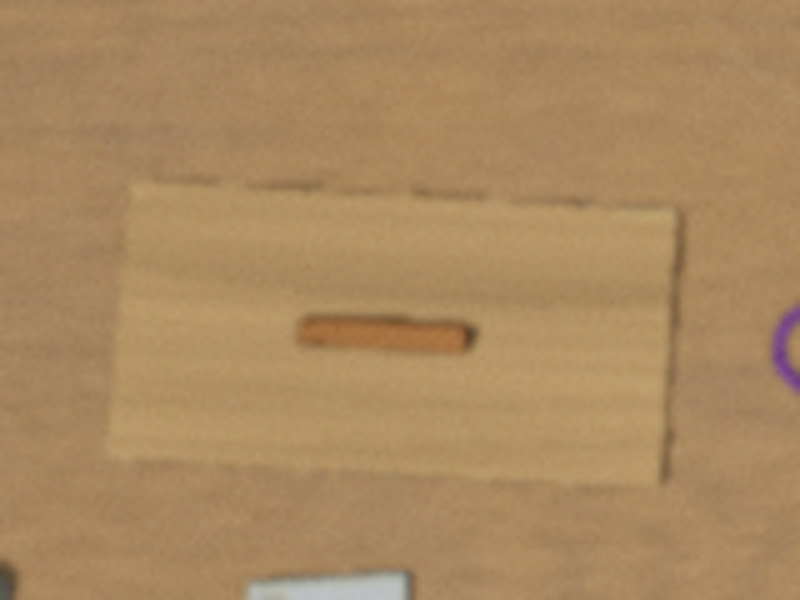

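View pics/G_s2.png

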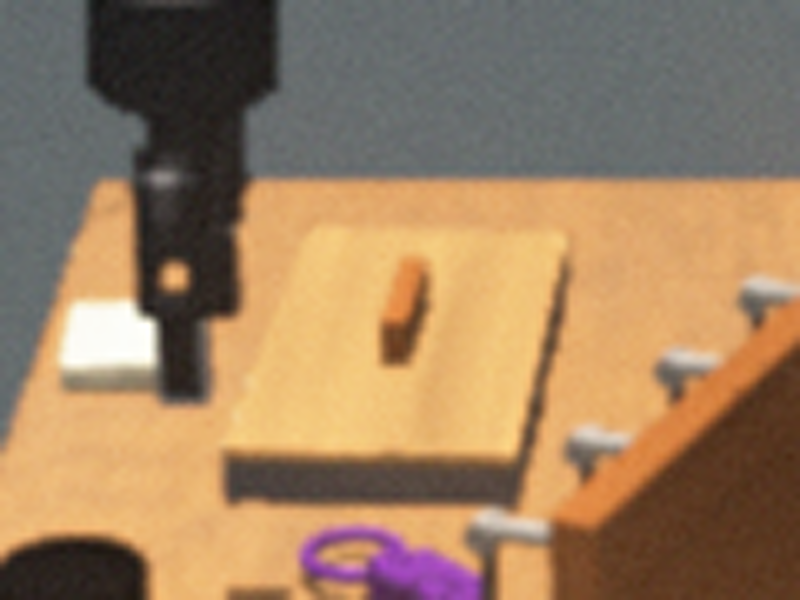

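```bash
python3 - <<'E'
from h import *
mt=ctrl.camera_model('top'); print(-cv2.Rodrigues(mt['rvec'])[0].T@mt['tvec'])
im=cv2.imread('pics/G_w.png'); cv2.imwrite('pics/G_w2.png',cv2.resize(im[200:350,470:640],(780,690),interpolation=cv2.INTER_NEAREST)[:600])
E
```

```text
[ 498.21551894   23.77045245 1102.71131333]
```

View pics/G_w2.png

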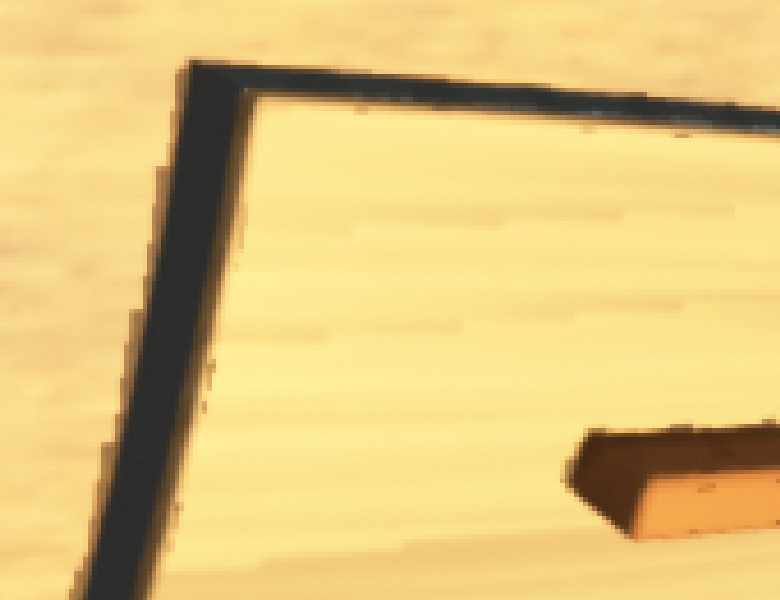

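send_rows:
  plan: "0 0 0 0.5 1.3; 0 0.2 0 0.5 2.6; 0 0.5 0 0.5 3.9; 0 0.8 0 0.5 5.2; 0 1.1 0 0.5 6.5; 0 1.5 -0.1 0.5 7.8; 0 1.9 -0.2 0.5 9.1; 0 2.3 -0.2 0.5 10.4; 0 2.6 -0.3 0.5 11.7; 0 2.8 -0.3 0.5 12.8; 0 3 -0.3 0.5 13.3; 0 3 -0.3 0.5 13.3"

```text
time: 41.4
position: [512.0, -33.8, 318.7]
eef_rot: [-0.534, 0.845, -0.0, 0.001]
force: [-0.0, -0.3, -0.1]
finger_gap: 42.7
```

```bash
python3 - <<'E'
from h import *
s=ctrl.observe(); print({k:np.round(s[k],3) for k in('time','position','eef_rot','finger_gap','force')})
im,m=grab('wrist','H.png')
E
```

```text
{'time': np.float64(41.4), 'position': array([512.003, -33.787, 318.727]), 'eef_rot': array([-0.534,  0.845, -0.   ,  0.001]), 'finger_gap': np.float64(42.728), 'force': array([-0.009, -0.256, -0.093])}
```

View pics/H.png

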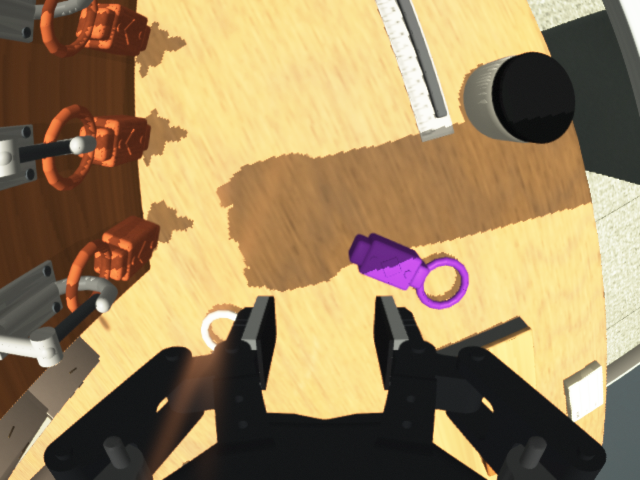

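```bash
python3 - <<'E'
from h import *
it,mt=grab('top','I_t.png'); G=it[...,1].astype(float)
print(edgefit(it,mt,(453,258.5,-3.9),28,[('+x',-1),('-y',-1)],G,search=4,cam='top',iters=3))
print(ctrl.job_done())
E
```

```text
+x 40 med -0.02 mad 0.24
-y 40 med 0.01 mad 0.25
[451.65599573 259.14076478  -3.97094373]
the job is handed in; nothing more can be done
None
```

View pics/I_t.png

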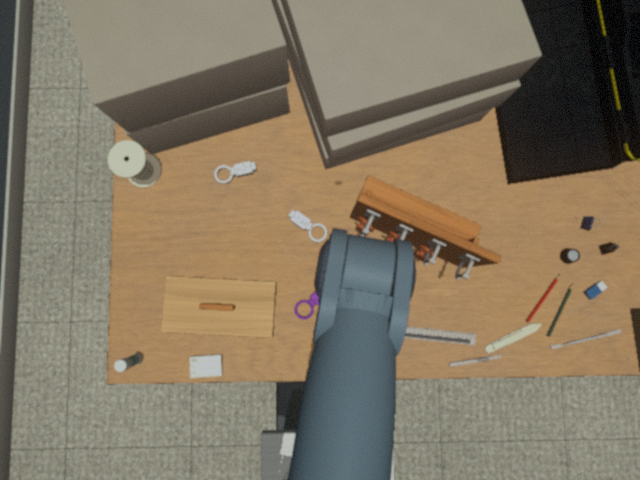

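I lifted all three seals out of the mould (the fourth cavity was empty from the start) and hung each on its own snap hook. I then laid the cover on the empty mould and handed the job in at about 41.5 s, with the gripper open and touching nothing.

- **Seals:** The last wrist picture shows all three eyes around their hooks' bows, the bodies hanging below, and gates that look shut. I judged the gates by eye and by the force on the wrist, which rose to about 3–4.5 N against each gate and fell back towards zero once the eye was past. The gate angles themselves were not read.
- **Cover:** It is seated flat. The last top-camera fit puts it about 1.1 mm off in x, 0.5 mm off in y and less than 0.1° off in turn from the mould. That fit used only two of the four edges, because the other two have too little contrast.
- **Disagreement:** The wrist picture shows the -y side flush. A faint sliver on the -x side suggests the x offset may run the other way from the top camera's reading. Either way I put it at about 1 mm and left it alone.

No grip slip or knock to the cover was noticed during the run.

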